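Lay the glass gel jar in its cradle

ROBOT

A 6-joint arm with a two-finger parallel gripper is mounted at the origin on the work surface. World frame = base frame: x ahead of the robot, y to its left, z up, the work surface at z = 0. Lengths are in m, angles in rad, forces in N, time in s.
With the tool pointing down it reaches from about 0.35 to 0.925 m from the base axis. Payload 6.4 kg.
Tool frame: the origin (TCP) lies at the very end of the fingers, on their centre line; the grasp point (between the pads) lies manip.pinch_z behind it (manip.pinch_z is the distance from the TCP to the grasp point, in m); x points along the fingers, z is the direction in which the jaws open and shut, and the axes are right-handed (so a half turn about x gives the same grasp; the last joint's range is limited). The gripper opens to 94 mm and grips with 3 to 60 N. Pads are 16 mm wide; open, the fingers measure 119 mm over their backs; the gripper's body (75 mm by 177 mm) begins 78 mm behind the grasp point.
Start: joints at [1.09, 0.245, 1.558, -0, 1.339, -0.174], TCP at [0.196, 0.62, 0.205] pointing down, gripper open.
Joint ranges: [-3.13, 3.13], [-1.02, 2.26], [0.13, 2.54], [-0.95, 4.09], [0.21, 2.88], [-2.74, 2.74]. Speed limits (rad/s): [2.57, 2.57, 3.14, 3.14, 3.14, 3.14].

INTERFACE

Orientations are given as a unit quaternion [x, y, z, w].
In Python, from bench import manip gives the robot as it stands. The module is installed in compiled form; this text tells all that it offers.
- The arm moves only by the tool jog_arm, never from a script. Its argument "moves" is a list of rows, each a list of 3 entries, a list of its own where there are three numbers: the shift along the tool's x, y, z in m, then the turn, a rotation vector about the tool's x, y, z in rad, then the closure, from -1 (fully open) to 1 (shut), so that 0 is half open. A call has 1 to 20 rows; each row is the pose to reach, as a shift and turn from the pose commanded when the call began, along the tool's axes at that moment; what a row does not reach only later rows make up. A row lasts 1/8 s, in which the tool goes at most 62.5 mm and 10.7 degrees, less where a joint would pass 70% of its speed; a pose out of reach is approached as far as the arm can. A call with a gripper value outside its range is refused whole. The fingers move at their own pace and stop on an object; "newtons" is the grip in N (left out, the last holds). Time passes only in rows, so rows that repeat a pose let the fingers close. It gives the time, the measured TCP pose, the force and the opening at its end, in the units of the state.
- manip.sense(): the state, without advancing time (a new reading comes with each control period).
- manip.camera(name): name is "scene" or "top" or "wrist"; returns a dict with "img" (384x512x3 uint8, blue, green, red), "z_map" (384x512 float32, m along the optical axis (not along the pixel's ray), 0 where there is no reading), "mtx" (3x3 intrinsics, pixels), "eye" and "rotation" of the camera in the world. Camera axes: x right, y up, looking along -z (the intrinsics and any distortion apply to the point x, -y, -z); pixel columns grow to the right and rows downward; lengths in m; the calibration is good to about 2 mm. A picture is of the moment at which its call begins.
- manip.close_job(): hands the job in, once; it reports no verdict.
Trained networks look in a picture, given as the dict that the camera call returned (one of the last four; its "shot" number tells which), for a name from the list of things; names that differ only in an ending like _2 or _b are one class to them, and where a whole thing is asked for, a point or a joint stands for the part that bears it (a point fixed in the world has none). Each returns a list of dicts, best first, with "conf" (0 to 1); they miss things now and then, are a little off and sometimes report something else, mostly with a low value. They report only what shows in the picture. A call takes as long as a camera call. They do not tell look-alikes from the thing itself.
- manip.recognise(picture, label): "box" ([left, top, right, bottom] in pixels, round what is visible of it).
The state is a dict: "clock": time; "q": joint angles; "joint_vel": joint speeds; "joint_efforts": joint torques, N m; "tcp_pos": TCP position; "eef_rot": TCP orientation; "contact_force": force on the tool from outside, world axes, zero at the start; "wrist_torque": the same for the moment, N m; "opening": finger opening in m.
Only numpy, scipy, OpenCV 4.12 (cv2) and the standard library are available. Lean on these libraries where they do the work, as an engineer would, in place of code of your own. Each camera call takes 0.05 s, during which the arm holds its last target.

TASK

Lift the purple glass gel jar out of the steel rack, stand it upright on the rubber mat and let go, then take a fresh hold of it and lay it gently on its side in the sloping rod cradle, base at the low blue stop and white lid at the raised end. The glass is thin: grip it lightly, set it down without a knock or a drop, and leave the bell and the other things on the counter alone.

Things in the scene. Friction and masses are not known exactly. Their poses are not given: they have to be found in the camera images.
- jar: Jar of thin purple glass, 52 mm diameter from 0 to 80 mm above its base, fixed white lid 48 mm diameter from 84 to 110 mm (its top); about 0.3 kg. Origin: centre of base; z along its axis to the lid. Starts upright in a rack cell. Breaks if the fingers squeeze it with over 45 N per finger (90 N for both), is pressed or knocked on cradle (over 30 N), mat or rack (40 N), or is dropped.
- jar_lid (a point): Centre of the jar lid's flat top, 110 mm from the base along the jar's z.
- rack: Fixed slotted steel rack: two square cells 64 mm wide inside, side by side along its y, centred 37 mm either side of the origin; cell floor 6 mm, cell walls 62 mm above the counter. Behind the cells (86 to 112 mm along +x) a back plate and teak upstand 80 mm high. Origin: on the counter between the cells. An amber bottle stands in the cell without the jar.
- mat: Fixed flat black rubber mat, 140 x 140 mm, 4 mm thick. Origin: centre of its underside.
- cradle: Fixed cradle: two parallel 12 mm rubber-coated rods on a dark wooden foot (80 x 160 x 10 mm), climbing 15 degrees from the low end at its +y to the raised end at its -y. Rod centres 35 mm apart along x, 27.5 mm below a lying jar's axis; rods 112 mm long. Fingers have free room at both flanks of a lying jar. Origin: centre of its underside.
- cradle_seat (a point): Where the centre of the jar's base belongs: on the lying jar's axis, at the face of the blue stop plate (52 mm wide, square to the rods, reaching 8 mm above that axis), 62 mm above the counter. Axes as cradle.
- cradle_lid (a point): Where the centre of the lid's top belongs: 110 mm from cradle_seat up the 15 degree slope (towards the cradle's -y).
- wax_bottle: Amber bottle with a flat pale metal top, 50 mm in diameter, 105 mm tall, upright in the other rack cell. Bystander. Origin: centre of its base.
- bell (a joint): Push of the bell, 0 when up, 0.006 m when fully pressed.
- bell_top (a point): Top centre of the blue push button (40 mm in diameter) of the bell fixed to the counter. Bystander.
- gauge: Chrome tire gauge lying flat, 153 mm long, 48 mm wide at its round dial, 16 mm high. Bystander. Origin: on the counter 60 mm along x from the dial's centre.
- bumper: Orange plastic bumper guard corner, an L with two legs 90 mm long, 14 mm thick and 45 mm high. Bystander. Origin: on the counter near the inside of the corner; legs run along its x and y.
Not all that is in view belongs to the job. There is more than one size of the jar; the one meant has the size given above.

How it is judged:
On the way:
1. The jar stands upright and released on the mat (angle between jar's own z axis and vertical below 0.1 rad and height (world z) of jar below 0.009 m and x of jar in the frame of mat between -0.055 and 0.055 m and y of jar in the frame of mat between -0.055 and 0.055 m and contact force between jar and mat above 0.5 N and linear speed of jar below 0.02 m/s and contact force between each of the arm, the fingers and jar below 0.1 N), for 0.2 s.
At the end, for the whole second after the job is handed in: The jar lies released and at rest on the cradle's rods, the centre of its base within 16 mm of cradle_seat and the centre of its lid's top within 18 mm of cradle_lid; gauge, bumper guard and amber bottle are within 30 mm of where they began (distance between jar and cradle_seat below 0.016 m and distance between jar_lid and cradle_lid below 0.018 m and contact force between jar and cradle above 1 N and contact force between the fingers and jar below 0.1 N and linear speed of jar below 0.02 m/s and distance of each of gauge, bumper, wax_bottle from where it was at the start of the episode below 0.03 m); the robot touches nothing.
It fails at once if the glass is squeezed too hard by the fingers (more than 45 N per finger, 90 N for both together) (contact force between the fingers and jar above 90 N).
It fails at once if the jar is knocked or pressed with more than 30 N against the cradle, or more than 40 N against mat or rack (contact force between jar and cradle above 30 N or contact force between jar and mat above 40 N or contact force between jar and rack above 40 N).
It fails at once if the bell is rung (pressed more than 3 mm) (value of joint bell above 0.003 m).
It fails at once if the gauge, bumper guard or amber bottle is moved more than 30 mm (distance of any of gauge, bumper, wax_bottle from where it was at the start of the episode above 0.03 m).
It fails at once if the jar is dropped (moves faster than 0.4 m/s with no finger on it, a free fall of about 8 mm) (linear speed of jar above 0.4 m/s and contact force between the fingers and jar below 0.1 N).
It also fails if it takes over 61 s, if anything falls off the work surface, if the arm or the gripper's body presses on something with over 40 N, if the wrist force passes 120 N, or if a joint passes its speed limit or range.

## Working session

There is one attempt and no reset: what is moved stays moved. The work goes in short steps, Python scripts to look and compute and a tool call to move; the robot and the scene stay as the last step left them, time stands still between calls to the robot, and variables do not carry over. Pictures are saved under pics/ and viewed, and the job is handed in when it is done.

Besides the shell and the picture viewer there is one more tool, called after "Request:" by a JSON object that holds its "fn" and its "kwargs". jog_arm: Moves the arm, as the interface text tells. Its arguments: {"type":"object","properties":{"moves":{"type":"array","items":{"type":"array"}},"newtons":{"type":"number"}},"required":["moves"]}

```bash
mkdir -p pics
python3 - <<'E'
from bench import manip
import cv2,pickle
print(manip.pinch_z, manip.sense())
for n in ["scene","top","wrist"]:
    c=manip.camera(n); cv2.imwrite(f"pics/{n}0.png",c["img"]); pickle.dump(c,open(f"{n}0.pkl","wb"))
    print(n,c["eye"],c["rotation"],c["mtx"],[k for k in c])
    for l in ["jar","rack","mat","cradle","wax_bottle","bell","gauge","bumper"]:
        try: print(l,[(r["box"],round(r["conf"],2)) for r in manip.recognise(c,l)])
        except Exception as e: print(l,e)
E
```

```text
0.0188 {'clock': 0.0, 'q': array([ 1.08987780e+00,  2.45789713e-01,  1.55898059e+00, -4.26354564e-05,
        1.33869887e+00, -1.74083931e-01]), 'joint_vel': array([ 0.00069589,  0.00124696, -0.00195229,  0.00230845,  0.00019705,
       -0.00059181]), 'joint_efforts': array([-1.78721452e-04, -4.15822899e+01, -3.14603376e+01,  6.85528060e-02,
        3.30261618e-02, -1.50403444e-04]), 'tcp_pos': array([0.19604578, 0.61911081, 0.20437891]), 'eef_rot': array([-0.41802829,  0.57112172,  0.41741541,  0.56994447]), 'contact_force': array([-0.21053985, -0.50911435,  0.09527273]), 'wrist_torque': array([-0.02206733,  0.01348787, -0.04825156]), 'opening': 0.09369334152843711}
scene [1.34541151 0.3328049  0.66342446] [0.26904278 0.38413267 0.72629831 0.50254238] [[412.38841602   0.         259.18989243]
 [  0.         412.38841602 194.2201086 ]
 [  0.           0.           1.        ]] ['img', 'z_map', 'mtx', 'eye', 'rotation', 'shot']
jar [([371.2, 161.6, 410.4, 227.4], 0.82), ([354.5, 200.8, 378.3, 234.7], 0.77), ([402.8, 183.8, 448.9, 259.0], 0.69), ([219.0, 246.5, 237.2, 256.8], 0.56)]
ra
[... 845 characters left out ...]
, 247.7], 0.61)]
cradle [([348.2, 199.1, 410.8, 240.6], 0.3)]
wax_bottle [([171.0, 180.4, 191.3, 204.0], 0.65), ([254.5, 142.0, 271.1, 156.1], 0.23)]
bell [([255.1, 139.9, 271.7, 158.1], 0.56)]
gauge [([338.3, 120.3, 378.7, 163.6], 0.77), ([346.5, 199.8, 412.8, 240.9], 0.16)]
bumper [([165.3, 244.2, 210.1, 277.2], 0.65)]
wrist [0.1168427  0.64557987 0.38423373] [-0.11551876 -0.08525462  0.58433241  0.79871315] [[339.65016012   0.         253.98201278]
 [  0.         339.65016012 192.46086305]
 [  0.           0.           1.        ]] ['img', 'z_map', 'mtx', 'eye', 'rotation', 'shot']
jar [([106.7, 367.1, 133.0, 384.0], 0.88)]
rack []
mat []
cradle []
wax_bottle []
bell []
gauge []
bumper []
```

Run:
```python
import cv2,numpy as np
s=cv2.imread("pics/scene0.png"); t=cv2.imread("pics/top0.png")
cv2.imwrite("pics/sc1.png",cv2.resize(s[150:290,80:460],None,fx=2.1,fy=2.1,interpolation=cv2.INTER_CUBIC))
cv2.imwrite("pics/tp1.png",cv2.resize(t[110:290,60:430],None,fx=2.1,fy=2.1,interpolation=cv2.INTER_CUBIC))
```

```text
(no output)
```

View pics/sc1.png

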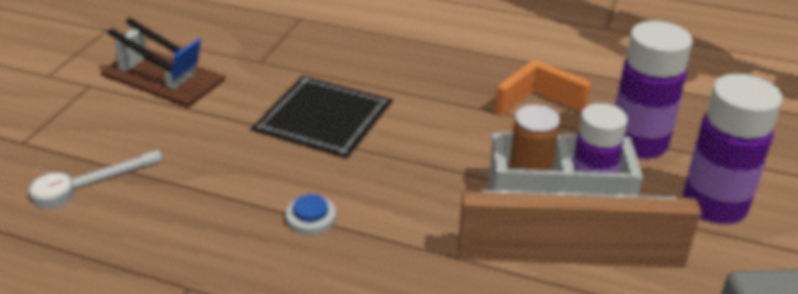

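View pics/tp1.png

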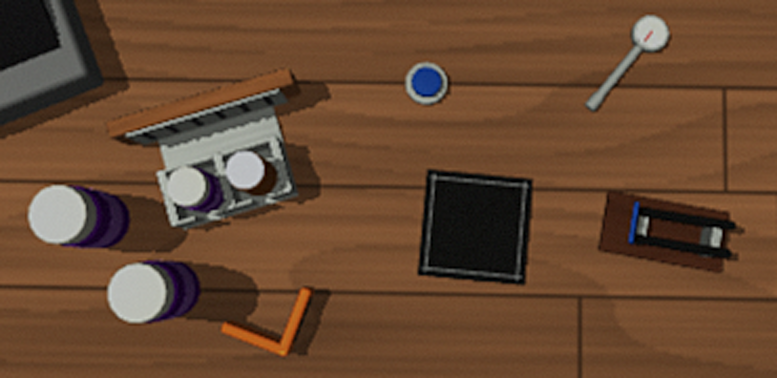

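View pics/wrist0.png

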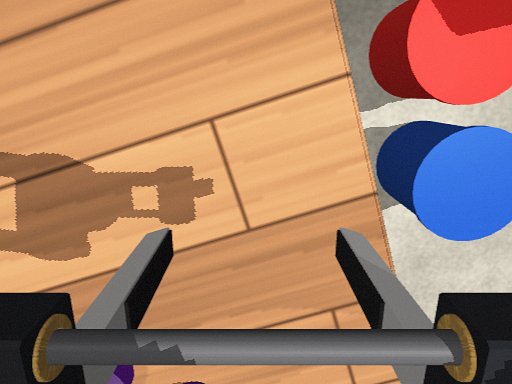

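Three purple jars: top pixels (150,200) in the rack, (98,214) and (130,247) free-standing and larger. The one in the rack fits the text. I'll measure its lid and everything else from depth.

```bash
cat > h.py <<'E'
import numpy as np,cv2,pickle
from scipy.spatial.transform import Rotation as R
def cloud(c):
    z=c["z_map"].astype(float);K=c["mtx"];v,u=np.mgrid[:z.shape[0],:z.shape[1]]
    p=np.stack([(u-K[0,2])/K[0,0]*z,-(v-K[1,2])/K[1,1]*z,-z],-1)
    w=p@R.from_quat(c["rotation"]).as_matrix().T+c["eye"]
    w[z<=0]=np.nan
    return w
def proj(c,P):
    K=c["mtx"];p=(np.atleast_2d(P)-c["eye"])@R.from_quat(c["rotation"]).as_matrix()
    return np.c_[K[0,2]+K[0,0]*p[:,0]/-p[:,2],K[1,2]-K[1,1]*p[:,1]/-p[:,2]]
def load(f): return pickle.load(open(f,"rb"))
E
python3 - <<'E'
from h import *
c=load("top0.pkl");w=cloud(c);hsv=cv2.cvtColor(c["img"],cv2.COLOR_BGR2HSV)
def reg(n,x0,y0,x1,y1,zl,zh,hs=None):
    m=np.zeros(w.shape[:2],bool);m[y0:y1,x0:x1]=1
    m&=(w[...,2]>zl)&(w[...,2]<zh)
    if hs: m&=cv2.inRange(hsv,hs[0],hs[1])>0
    p=w[m]; 
    if len(p)<5: print(n,len(p));return
    r=cv2.minAreaRect((p[:,:2]*1000).astype(np.float32))
    (cx,cy),rad=cv2.minEnclosingCircle((p[:,:2]*1000).astype(np.float32))
    print(n,len(p),"mean",p.mean(0).round(4),"z",np.percentile(p[:,2],[5,50,95]).round(4),"rect",np.round(r[0],1),np.round(r[1],1),round(r[2],1),"circ",round(cx,1),round(cy,1),round(rad,1))
print("counter",np.nanmedian(w[280:330,250:400,2]))
reg("jarlid",138,185,165,212,.105,.13)
reg("wax",166,178,192,206,.1,.115)
reg("big1",70,190,130,235,.13,.3)
reg("big2",105,225,162,270,.13,.3)
reg("walls",125,170,210,222,.05,.07)
reg("upstand",105,135,210,185,.07,.09)
reg("mat",250,185,320,255,.002,.008,((0,0,0),(180,255,70)))
reg("cradle>30",340,190,420,245,.03,.1)
reg("blue",340,190,420,245,.03,.1,((105,120,50),(130,255,255)))
reg("foot",340,190,420,245,.006,.014)
reg("bell",250,135,275,162,.01,.05)
reg("gauge",335,115,385,168,.006,.03)
reg("bumper",160,240,215,282,.03,.06)
reg("rods",340,190,420,245,.03,.1,((0,0,0),(180,255,60)))
m=(cv2.inRange(hsv,(0,0,0),(180,255,60))>0);m[:190]=0;m[245:]=0;m[:,:340]=0;m[:,425:]=0
s=load("scene0.pkl");
for n,cc in(("top",c),("scene",s)):
  ww=cloud(cc)
  print(n,ww[195:215:4,380] if n=="top" else "")
# stray red/blue/other things tall
m=(w[...,2]>.03);k,l,st,ce=cv2.connectedComponentsWithStats(m.astype(np.uint8))
for i in range(1,k):
    if st[i,4]>15:
        p=w[l==i];print(st[i],p.min(0).round(3),p.max(0).round(3))
E
```

```text
counter 8.758189837898556e-05
jarlid 291 mean [0.5357 0.2946 0.1159] z [0.112  0.1161 0.1193] rect [535.8 294.9] [45.9 45.6] 1.2 circ 536.2 295.1 24.1
wax 272 mean [0.5575 0.2257 0.1102] z [0.1031 0.1107 0.1138] rect [558.3 226.5] [46.9 45.3] 2.6 circ 557.6 225.9 24.1
big1 702 mean [0.4975 0.4291 0.1553] z [0.1399 0.1569 0.1604] rect [497.7 431.8] [66.1 67. ] 5.6 circ 497.8 431.7 34.1
big2 697 mean [0.4101 0.3337 0.1557] z [0.142  0.1569 0.1604] rect [409.8 336.4] [65.1 66.5] 0.4 circ 409.8 336.5 34.4
walls 621 mean [0.551  0.2643 0.0611] z [0.0534 0.0616 0.0661] rect [570.2 276. ] [124.  172.5] 17.4 circ 569.2 276.3 104.6
upstand 917 mean [0.6414 0.291  0.0794] z [0.075  0.0795 0.0835] rect [607.3 281. ] [100.8 239.6] 17.1 circ 640.4 291.2 119.8
mat 1888 mean [ 0.4962 -0.0581  0.0046] z [0.0023 0.0045 0.0073] rect [488.2 -50.4] [187.9 161.5] 88.7 circ 484.8 -51.8 112.5
cradle>30 572 mean [ 0.4944 -0.3121  0.0545] z [0.0344 0.0551 0.0698] rect [ 496.1 -310.5] [128.3  52.1] 82.0 circ 496.3 -310.9 67.7
blue 47 mean [ 0.5037 -0.2505  0.0679] z [0.0635 0.0681 0.0719] rect [ 503.2 -250.5]
[... 972 characters left out ...]
1 -0.613  0.03 ] [ 0.849 -0.485  0.126]
[ 111  142   91   36 1209] [0.598 0.176 0.03 ] [0.689 0.406 0.087]
[ 135  175   66   43 1458] [0.49  0.176 0.03 ] [0.603 0.347 0.122]
[  74  198   45   30 1106] [0.461 0.395 0.03 ] [0.534 0.465 0.164]
[360 205  51  28 572] [ 0.462 -0.376  0.03 ] [ 0.53  -0.245  0.076]
[ 112  234   42   29 1010] [0.373 0.299 0.03 ] [0.445 0.37  0.163]
[166 246  43  33 358] [0.332 0.151 0.03 ] [0.416 0.261 0.053]
[494 287  18  27 372] [ 0.259 -0.639  0.03 ] [ 0.325 -0.606  0.108]
[488 321  24  33 572] [ 0.17  -0.631  0.03 ] [ 0.235 -0.585  0.136]
[  0 346  14  16 140] [0.17  0.53  0.208] [0.205 0.569 0.316]
[249 379  27   5  79] [ 0.064 -0.032  0.03 ] [0.074 0.036 0.056]
```

Run:
```python
import cv2
t=cv2.imread("pics/top0.png");s=cv2.imread("pics/scene0.png")
cv2.imwrite("pics/cr1.png",cv2.resize(t[185:250,335:425],None,fx=8,fy=8,interpolation=cv2.INTER_CUBIC))
cv2.imwrite("pics/rk1.png",cv2.resize(t[135:225,105:215],None,fx=6,fy=6,interpolation=cv2.INTER_CUBIC))
```

```text
(no output)
```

View pics/cr1.png

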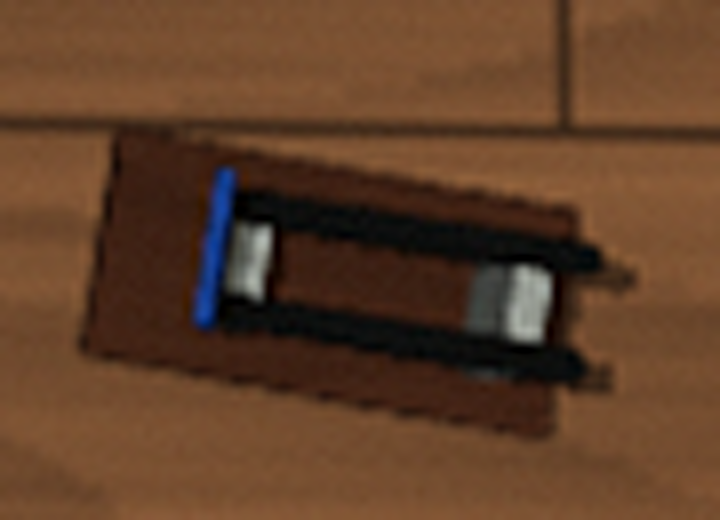

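View pics/rk1.png

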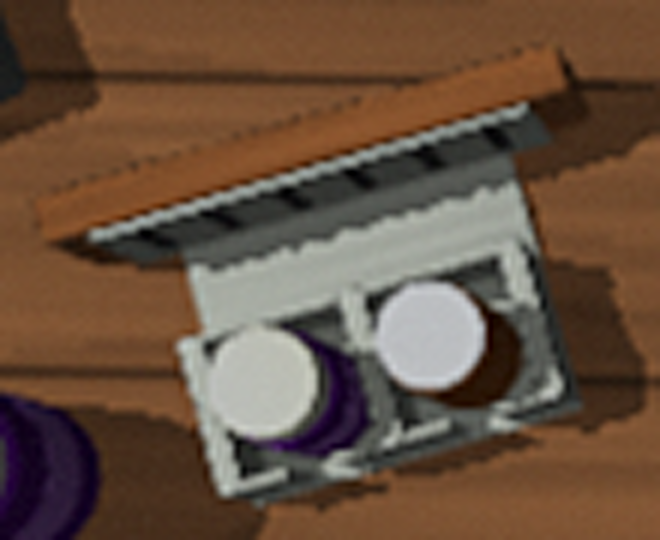

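View pics/top0.png

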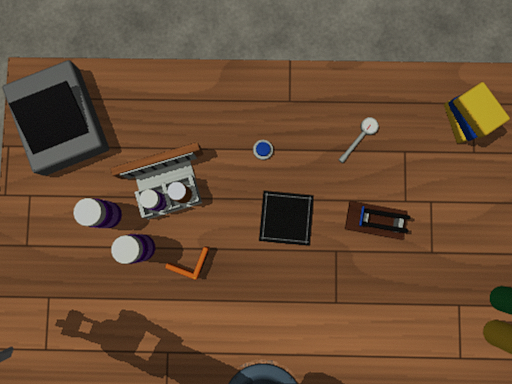

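The rack jar's lid is 48 mm across with its top at z = 0.116 m (6 + 110), at top pixel (150,200). The two others are 68 mm wide and 157 mm tall. The rack crop confirms it sits beside the amber bottle. First, some free-space moves to learn the arm's kinematics, since I'll need tilted grasps.

Request:
{"fn": "jog_arm", "kwargs": {"moves": [[[-0.05,0,0],[0,0.18,0],-1],[[-0.1,0,0],[0,0.36,0],-1],[[-0.1,0,0],[0,0.5,0],-1],[[-0.1,0,0],[0,0.5,0],-1]], "newtons": 12}}

```text
clock: 1.85
tcp_pos: [0.1966, 0.6203, 0.3022]
eef_rot: [-0.508, 0.695, 0.301, 0.411]
contact_force: [0.4, -0.2, -0.5]
opening: 0.0938
```

```bash
cat > rec.py <<'E'
from bench import manip
import numpy as np,json
s=manip.sense()
d=dict(q=list(map(float,s["q"])),p=list(map(float,s["tcp_pos"])),r=list(map(float,s["eef_rot"])))
open("kin.txt","a").write(json.dumps(d)+"\n")
from scipy.spatial.transform import Rotation as R
print("t",round(s["clock"],2),"q",np.round(s["q"],3),"p",np.round(s["tcp_pos"],4),"op",round(s["opening"],4),"F",np.round(s["contact_force"],1));print(R.from_quat(s["eef_rot"]).as_matrix().round(3))
E
python3 rec.py
echo '{"q":[1.08987780,0.245789713,1.55898059,-4.26354564e-05,1.33869887,-0.174083931],"p":[0.19604578,0.61911081,0.20437891],"r":[-0.41802829,0.57112172,0.41741541,0.56994447]}'>>kin.txt
```

```text
t 1.85 q [ 1.12   0.529  1.081 -0.077  2.029 -0.161] p [0.1966 0.6203 0.3022] op 0.0938 F [ 0.4 -0.2 -0.5]
[[-0.146 -0.953  0.264]
 [-0.459  0.302  0.835]
 [-0.876  0.001 -0.482]]
```

Request:
{"fn": "jog_arm", "kwargs": {"moves": [[[0,0,0],[0,0,0.18],-1],[[0,0,0],[0,0,0.36],-1],[[0,0,0],[0,0,0.5],-1],[[0,0,0],[0,0,0.5],-1]]}}

```text
clock: 2.35
tcp_pos: [0.1976, 0.618, 0.3043]
eef_rot: [-0.32, 0.799, 0.393, 0.325]
contact_force: [-0.7, -0.3, -0.1]
opening: 0.0941
```

```bash
python3 rec.py
```

```text
t 2.35 q [ 0.943  0.523  1.138  0.377  2.07  -0.106] p [0.1976 0.618  0.3043] op 0.0941 F [-0.7 -0.3 -0.1]
[[-0.585 -0.766  0.268]
 [-0.255  0.487  0.835]
 [-0.77   0.42  -0.481]]
```

Request:
{"fn": "jog_arm", "kwargs": {"moves": [[[0,0.05,0],[0.18,0,0],-1],[[0,0.1,0],[0.36,0,0],-1],[[0,0.1,0],[0.5,0,0],-1],[[0,0.1,0],[0.5,0,0],-1]]}}

```text
clock: 2.85
tcp_pos: [0.1178, 0.6682, 0.3482]
eef_rot: [-0.232, 0.87, 0.186, 0.394]
contact_force: [0.2, 0.1, -0.5]
opening: 0.094
```

```bash
python3 rec.py
```

```text
t 2.85 q [1.066 0.538 1.039 0.461 2.096 0.552] p [0.1178 0.6682 0.3482] op 0.094 F [ 0.2  0.1 -0.5]
[[-0.582 -0.55   0.6  ]
 [-0.257  0.823  0.506]
 [-0.772  0.14  -0.62 ]]
```

```bash
cat > kin.py <<'E'
import numpy as np,json
from scipy.spatial.transform import Rotation as R
from scipy.optimize import least_squares
lo=np.array([-3.13,-1.02,.13,-.95,.21,-2.74]);hi=np.array([3.13,2.26,2.54,4.09,2.88,2.74])
def fk(q,k,s4=1,s6=1):
    a0,e,d1,L1,b1,L2,b2,e2,w,ew,Lt,c=k[:12]; o=k[12:16]if len(k)>12 else np.zeros(4)
    Rz=lambda t:R.from_euler('z',t);Ry=lambda t:R.from_euler('y',t)
    A=Rz(q[0]);p=A.apply([a0,e,d1])
    A=A*Ry(q[1]+o[0]);p=p+A.apply([b1,0,L1])
    A=A*Ry(q[2]+o[1]);p=p+A.apply([b2,e2,L2])
    A=A*Rz(s4*(q[3]+o[2]))*Ry(q[4]+o[3]);p=p+A.apply([w,ew,0])
    A=A*Rz(s6*q[5]+c);p=p+A.apply([0,0,Lt])
    A=A*R.from_matrix(np.array([[0,0,1],[0,1,0],[1,0,0]],float).T@np.diag([1,1,-1]).astype(float)) if 0 else A*R.from_matrix(np.array([[0,0,1],[1,0,0],[0,1,0]],float)) # tool x=+z, tool y=+x, tool z=+y
    return p,A
def data():
    return [json.loads(l) for l in open("kin.txt")]
def fit(D,s4,s6,c0,full):
    k0=np.array([0,.1,.2,.4,0,.4,0,0,0,0,.3,c0]+([0]*4))
    D=[(np.array(d["q"]),np.array(d["p"]),R.from_quat(d["r"])) for d in D]
    free=np.array(full)
    def f(x):
        k=k0.copy();k[free]=x;r=[]
        for q,p,A in D:
            P,B=fk(q,k,s4,s6);r+=list((P-p)*1);r+=list((A.inv()*B).as_rotvec()*.3)
        return np.array(r+list(1e-4*(x-k0[free])))
    s=least_squares(f,k0[free]);k=k0.copy();k[free]=s.x
    return s.cost,k,f(s.x)
if __name__=="__main__":
    best=None
    for s4 in(1,-1):
        for s6 in(1,-1):
            for c0 in(0,1.57,3.14,-1.57):
                r=fit(data(),s4,s6,c0,[1,2,3,5,10,11]); 
                if best is None or r[0]<best[0]-1e-9: best=(*r,s4,s6,c0)
    print(best[0],best[1].round(4),best[3:]);print(best[2][:-6].reshape(-1,6).round(4))
    for fr in ([0,1,2,3,5,10,11],[0,1,2,3,5,6,8,10,11],[0,1,2,3,4,5,6,7,8,9,10,11]):
        r=fit(data(),best[3],best[4],best[5],fr);print(r[0],r[1].round(4),np.abs(r[2][:24]).max())
E
python3 kin.py
```

```text
0.4441585464810256 [0.     0.1129 0.1783 0.4492 0.     0.5491 0.     0.     0.     0.
 0.2781 3.1416 0.     0.     0.     0.    ] (1, 1, 3.14)
[[-0.001  -0.001  -0.0013 -0.     -0.     -0.4712]
 [ 0.0013  0.0031  0.0041 -0.     -0.     -0.4712]
 [ 0.0015  0.0015 -0.0006 -0.     -0.     -0.4712]
 [-0.0012 -0.003  -0.0022 -0.     -0.     -0.4712]]
0.444138727643603 [-0.0424  0.1124  0.1674  0.4681  0.      0.5845  0.      0.      0.
  0.      0.2813  3.1416  0.      0.      0.      0.    ] 0.47123890163955573
0.4441322000665832 [0.     0.1126 0.2735 0.4198 0.     0.5688 0.0662 0.     0.     0.
 0.28   3.1416 0.     0.     0.     0.    ] 0.4712389016395558
0.4441322000662268 [ 1.0000e-04  1.0630e-01  2.7350e-01  4.1970e-01 -1.0000e-04  5.6870e-01
  6.6200e-02  6.3000e-03 -0.0000e+00  0.0000e+00  2.8000e-01  3.1416e+00
  0.0000e+00  0.0000e+00  0.0000e+00  0.0000e+00] 0.47123890163952564
```

```bash
sed -i 's/A=A\*R.from_matrix(np.array(\[\[0,0,1\],\[0,1,0\].*$/A=A*R.from_matrix(np.array([[0,1,0],[0,0,1],[1,0,0]],float))/' kin.py; grep -n from_matrix kin.py; python3 kin.py
```

```text
13:    A=A*R.from_matrix(np.array([[0,1,0],[0,0,1],[1,0,0]],float))
2.634661061219598e-05 [0.     0.1129 0.1783 0.4492 0.     0.5491 0.     0.     0.     0.
 0.2781 1.5708 0.     0.     0.     0.    ] (1, 1, 1.57)
[[-0.001  -0.001  -0.0013 -0.      0.     -0.    ]
 [ 0.0013  0.0031  0.0041  0.     -0.     -0.    ]
 [ 0.0015  0.0015 -0.0006 -0.     -0.     -0.    ]
 [-0.0012 -0.003  -0.0022 -0.     -0.      0.    ]]
6.527773159928982e-06 [-0.0424  0.1124  0.1674  0.4681  0.      0.5845  0.      0.      0.
  0.      0.2813  1.5708  0.      0.      0.      0.    ] 0.0022539247067067114
1.9614015498669777e-10 [0.     0.1126 0.2735 0.4198 0.     0.5688 0.0662 0.     0.     0.
 0.28   1.5708 0.     0.     0.     0.    ] 1.9407316198538638e-08
1.9568499218464657e-10 [ 1.0000e-04  1.0630e-01  2.7350e-01  4.1970e-01 -1.0000e-04  5.6870e-01
  6.6200e-02  6.3000e-03 -0.0000e+00  0.0000e+00  2.8000e-01  1.5708e+00
  0.0000e+00  0.0000e+00  0.0000e+00  0.0000e+00] 2.166036729145393e-07
```

```bash
cat > ik.py <<'E'
from kin import *
K=fit(data(),1,1,1.57,[0,1,2,3,4,5,6,7,8,9,10,11])[1]
def ik1(p,A,q0):
    def f(q):
        P,B=fk(q,K);return np.r_[(P-p)*3,(A.inv()*B).as_rotvec()]
    s=least_squares(f,np.clip(q0,lo+.01,hi-.01),bounds=(lo,hi),xtol=1e-12,ftol=1e-12)
    return s.x,np.sqrt(2*s.cost)
def ik(p,A,n=30,seed=0):
    g=np.random.default_rng(seed);S=[]
    for i in range(n):
        q0=lo+(hi-lo)*g.random(6); q0[0]=np.arctan2(p[1],p[0])+g.normal()*.4
        q,e=ik1(p,A,q0)
        if e<1e-4 and not any(np.abs(q-x).max()<1e-2 for x in S): S.append(q)
    return S
PZ=.0188
def pose(grasp,xd,zd):
    xd=xd/np.linalg.norm(xd);zd=zd-xd*(zd@xd);zd/=np.linalg.norm(zd)
    A=R.from_matrix(np.c_[xd,np.cross(zd,xd),zd]);return grasp+PZ*xd,A
E
cat > geo.py <<'E'
from h import *
c=load("top0.pkl")
def ray(u,v,z):
    K=c["mtx"];d=R.from_quat(c["rotation"]).apply([(u-K[0,2])/K[0,0],-(v-K[1,2])/K[1,1],-1]);return c["eye"]+d*(z-c["eye"][2])/d[2]
if __name__=="__main__":
    F=np.array([ray(335+a/8,185+b/8,.01) for a,b in((118,130),(85,350),(550,435),(580,210))])
    print("foot",F.round(4),F.mean(0).round(4),[np.linalg.norm(F[i]-F[i-1]).round(4) for i in range(4)])
    M=np.array([ray(60+a/2.1,110+b/2.1,.004) for a,b in((428,171),(531,180),(523,283),(419,274))])
    print("mat",M.round(4),M.mean(0).round(4))
    B=np.array([ray(335+a/8,185+b/8,.0695) for a,b in((228,170),(205,327))]);print("blue top",B.round(4),B.mean(0))
    w=cloud(c);hsv=cv2.cvtColor(c["img"],cv2.COLOR_BGR2HSV)
    m=(cv2.inRange(hsv,(0,0,0),(180,255,50))>0)&(w[...,2]>.03);m[:190]=0;m[245:]=0;m[:,:340]=0;m[:,425:]=0
    p=w[m];ctr=p.mean(0);v=np.linalg.svd(p-ctr)[2][0];print("rods",ctr,v,np.degrees(np.arctan2(v[0],v[1])),"tilt",np.degrees(np.arcsin(v[2])),((p-ctr)@v).min(),((p-ctr)@v).max())
    e=p[np.abs((p-ctr)@v)<.04];sd=np.cross([0,0,1],v);sd/=np.linalg.norm(sd);t=(e-ctr)@sd;print(np.percentile(t,[2,50,98]),np.mean([t[t>0].mean(),t[t<0].mean()]),t[t>0].mean(),t[t<0].mean())
E
python3 geo.py
```

```text
foot [[ 0.5443 -0.2319  0.01  ]
 [ 0.4688 -0.2204  0.01  ]
 [ 0.4427 -0.3781  0.01  ]
 [ 0.5195 -0.3893  0.01  ]] [ 0.4939 -0.3049  0.01  ] [np.float64(0.1594), np.float64(0.0764), np.float64(0.1598), np.float64(0.0776)]
mat [[ 0.5682  0.0043  0.004 ]
 [ 0.5585 -0.1314  0.004 ]
 [ 0.4235 -0.1217  0.004 ]
 [ 0.4328  0.0141  0.004 ]] [ 0.4957 -0.0587  0.004 ]
blue top [[ 0.5271 -0.2551  0.0695]
 [ 0.476  -0.2474  0.0695]] [ 0.50154714 -0.25122561  0.0695    ]
rods [ 0.49382427 -0.31512893  0.05501507] [-0.18358195 -0.95399635  0.23704141] -169.10745839997037 tilt 13.71198769040428 -0.061794705325104234 0.061016736988298834
[-0.02282775  0.0116687   0.02291289] -0.0001312911390306936 0.01728005370285253 -0.017542635980913917
```

```bash
cat > plan.py <<'E'
from ik import *
np.set_printoptions(suppress=True,linewidth=160)
seat=np.array([.5025,-.2555,.062]);yaw=np.radians(9.3);uh=np.array([-np.sin(yaw),-np.cos(yaw),0]);Z=np.array([0,0,1.])
s,c_=np.sin(np.radians(15)),np.cos(np.radians(15));ax=uh*c_+Z*s;n=-uh*s+Z*c_;cx=np.cross(uh,Z)*-1
def final(al,h,sg):  # tool x = -sin(al)*jarz - cos(al)*n
    return pose(seat+ax*h,-np.sin(al)*ax-np.cos(al)*n,sg*cx)
def up(al,h,phi,sg,P): # approach heading phi
    d=np.array([np.cos(phi),np.sin(phi),0]);return pose(P+Z*h,-np.sin(al)*Z+np.cos(al)*d,sg*np.cross(Z,d)*-1)
if __name__=="__main__":
    P=np.array([.495,-.06,.004]);h=.05
    for al in(15,30,45):
        a=np.radians(al)
        for sg in(1,-1):
            for q in ik(*final(a,h,sg),n=12): print("final",al,sg,q.round(2))
            for ph in range(-180,180,30):
                for q in ik(*up(a,h,np.radians(ph),sg,P),n=10): print("  up",al,sg,ph,q.round(2))
E
time timeout 500 python3 plan.py
```

```text
final 15 1 [-0.75  0.27  1.83 -0.    1.05 -0.58]
  up 15 1 -180 [-0.23  0.93  1.31 -0.27  2.19 -1.79]
  up 15 1 -150 [-0.07  0.87  1.41 -0.64  2.02 -2.06]
  up 15 1 -120 [ 0.07  0.75  1.63 -0.95  1.76 -2.19]
  up 15 1 -30 [-0.17  0.29  2.49  3.56  0.97 -1.72]
  up 15 1 30 [-0.94  0.35  2.38  1.56  1.29 -1.14]
  up 15 1 60 [-0.89  0.51  2.08  1.12  1.53 -1.06]
  up 15 1 90 [-0.76  0.67  1.77  0.81  1.8  -1.07]
  up 15 1 120 [-0.59  0.81  1.52  0.5   2.04 -1.2 ]
  up 15 1 150 [-0.41  0.91  1.35  0.14  2.19 -1.46]
final 15 -1 [-0.75  0.27  1.83 -0.    1.05  2.56]
  up 15 -1 -180 [-0.23  0.93  1.31 -0.27  2.19  1.35]
  up 15 -1 -150 [-0.07  0.87  1.41 -0.64  2.02  1.08]
  up 15 -1 -120 [ 0.07  0.75  1.63 -0.95  1.76  0.95]
  up 15 -1 -30 [-0.17  0.29  2.49  3.56  0.97  1.42]
  up 15 -1 30 [-0.94  0.35  2.38  1.56  1.29  2.01]
  up 15 -1 60 [-0.89  0.51  2.08  1.12  1.53  2.08]
  up 15 -1 90 [-0.76  0.67  1.77  0.81  1.8   2.07]
  up 15 -1 120 [-0.59  0.81  1.52  0.5   2.04  1.94]
  up 15 -1 150 [-0.41  0.91  1.35  0.14  2.19  1.68]
final 30 1 [-0.84  0.34  1.76  0.22  1.22 -0.77]
  up 30
[... 1424 characters left out ...]
8  1.91  0.6   1.43 -0.93]
  up 45 1 120 [-0.54  0.52  1.71  0.35  1.63 -1.17]
  up 45 1 150 [-0.4   0.6   1.59  0.09  1.74 -1.47]
final 45 -1 [-0.92  0.44  1.68  0.38  1.41  2.25]
  up 45 -1 -180 [-0.25  0.62  1.56 -0.18  1.73  1.36]
  up 45 -1 -150 [-0.12  0.57  1.63 -0.44  1.61  1.06]
  up 45 -1 -120 [-0.02  0.46  1.8  -0.68  1.39  0.81]
  up 45 -1 -90 [ 0.02  0.3   2.01 -0.93  1.08  0.59]
  up 45 -1 30 [-0.74  0.01  2.37  1.11  0.85  2.65]
  up 45 -1 60 [-0.75  0.2   2.14  0.84  1.18  2.42]
  up 45 -1 90 [-0.66  0.38  1.91  0.6   1.43  2.21]
  up 45 -1 120 [-0.54  0.52  1.71  0.35  1.63  1.97]
  up 45 -1 150 [-0.4   0.6   1.59  0.09  1.74  1.68]
real	0m28.903s
user	0m29.331s
sys	0m0.066s
```

```bash
cat > go.py <<'E'
from ik import *
from bench import manip
np.set_printoptions(suppress=True,linewidth=160)
def st():
    s=manip.sense();return s,np.array(s["tcp_pos"]),R.from_quat(s["eef_rot"])
def rel(p,A,p0,A0):
    d=A0.inv().apply(p-p0);r=(A0.inv()*A).as_rotvec()
    return "shift %s turn %s |%.3f m, %.1f deg|"%(d.round(4),r.round(4),np.linalg.norm(d),np.degrees(np.linalg.norm(r)))
E
cat > /tmp/a.py <<'E'
from go import *
s,p0,A0=st()
yr=np.radians(17.3)
for sg in(1,-1):
    p,A=np.array([.536,.295,.25]),R.from_matrix(np.c_[[0,0,-1],np.cross(sg*np.array([np.cos(yr),np.sin(yr),0]),[0,0,-1]),sg*np.array([np.cos(yr),np.sin(yr),0])])
    print(sg,rel(p,A,p0,A0),ik1(p,A,s["q"])[0].round(2),ik1(p,A,s["q"])[1])
E
cp /tmp/a.py a.py; python3 a.py
```

```text
1 shift [-0.0715 -0.551   0.1228] turn [ 0.3229 -0.6911 -0.0376] |0.569 m, 43.8 deg| [ 0.32  0.12  1.62 -0.    1.4   0.02] 9.572712157611146e-15
-1 shift [-0.0715 -0.551   0.1228] turn [-2.6548  0.0524 -0.9647] |0.569 m, 161.9 deg| [ 0.45  0.14  1.62 -0.15  1.37 -2.74] 0.294225714588786
```

Request:
{"fn": "jog_arm", "kwargs": {"moves": [[[-0.0715,-0.551,0.1228],[0.3229,-0.6911,-0.0376],-1],[[-0.0715,-0.551,0.1228],[0.3229,-0.6911,-0.0376],-1],[[-0.0715,-0.551,0.1228],[0.3229,-0.6911,-0.0376],-1],[[-0.0715,-0.551,0.1228],[0.3229,-0.6911,-0.0376],-1],[[-0.0715,-0.551,0.1228],[0.3229,-0.6911,-0.0376],-1],[[-0.0715,-0.551,0.1228],[0.3229,-0.6911,-0.0376],-1],[[-0.0715,-0.551,0.1228],[0.3229,-0.6911,-0.0376],-1],[[-0.0715,-0.551,0.1228],[0.3229,-0.6911,-0.0376],-1],[[-0.0715,-0.551,0.1228],[0.3229,-0.6911,-0.0376],-1],[[-0.0715,-0.551,0.1228],[0.3229,-0.6911,-0.0376],-1],[[-0.0715,-0.551,0.1228],[0.3229,-0.6911,-0.0376],-1],[[-0.0715,-0.551,0.1228],[0.3229,-0.6911,-0.0376],-1]]}}

```text
clock: 4.35
tcp_pos: [0.5351, 0.2941, 0.2499]
eef_rot: [-0.107, 0.7, 0.105, 0.699]
contact_force: [-0.5, 1.3, 1.6]
opening: 0.0936
```

```bash
python3 rec.py
python3 - <<'E'
from bench import manip
import cv2,pickle
c=manip.camera("wrist");cv2.imwrite("pics/w1.png",c["img"]);pickle.dump(c,open("w1.pkl","wb"))
print(manip.recognise(c,"jar"))
E
```

```text
t 4.35 q [ 0.318  0.122  1.617 -0.002  1.405  0.018] p [0.5351 0.2941 0.2499] op 0.0936 F [-0.5  1.3  1.6]
[[-0.001 -0.296  0.955]
 [-0.002  0.955  0.296]
 [-1.    -0.002 -0.002]]
[{'box': [68.2, 51.0, 195.3, 142.5], 'conf': 0.9}, {'box': [230.5, 138.5, 279.1, 200.8], 'conf': 0.72}, {'box': [216.3, 0.2, 310.4, 67.4], 'conf': 0.69}]
```

View pics/w1.png

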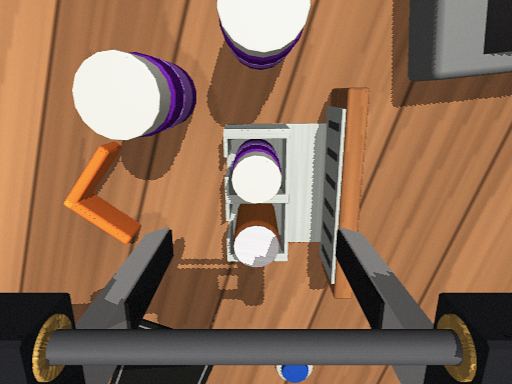

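Run:
```python
from h import *
c=load("w1.pkl");w=cloud(c)
m=np.zeros(w.shape[:2],bool);m[148:206,225:288]=1;m&=(w[...,2]>.108)&(w[...,2]<.125)
p=w[m];print(len(p),p.mean(0),cv2.minEnclosingCircle((p[:,:2]*1000).astype(np.float32)),np.percentile(p[:,2],[5,50,95]))
m=np.zeros(w.shape[:2],bool);m[220:275,225:288]=1;m&=(w[...,2]>.102)&(w[...,2]<.12);p=w[m]
print("wax",p.mean(0),cv2.minEnclosingCircle((p[:,:2]*1000).astype(np.float32)))
# slice of the rack walls
m=np.zeros(w.shape[:2],bool);m[120:265,218:295]=1;m&=(w[...,2]>.056)&(w[...,2]<.066);p=w[m];print(cv2.minAreaRect((p[:,:2]*1000).astype(np.float32)))
```

```text
1914 [0.53506439 0.29947814 0.11531587] ((535.529296875, 298.22265625), 24.091754913330078) [0.11384831 0.11541136 0.11659102]
wax [0.55645326 0.23071721 0.11011483] ((556.8027954101562, 229.28497314453125), 23.36029052734375)
((547.09716796875, 263.976806640625), (72.11386108398438, 158.3815155029297), 17.592771530151367)
```

Request:
{"fn": "jog_arm", "kwargs": {"moves": [[[0.05,0.003,0.001],[0,0,0],-1],[[0.1,0.003,0.001],[0,0,0],-1],[[0.14,0.003,0.001],[0,0,0],-1],[[0.158,0.003,0.001],[0,0,0],-1],[[0.158,0.003,0.001],[0,0,0],-0.3],[[0.158,0.003,0.001],[0,0,0],1],[[0.158,0.003,0.001],[0,0,0],1],[[0.158,0.003,0.001],[0,0,0],1],[[0.158,0.003,0.001],[0,0,0],1],[[0.158,0.003,0.001],[0,0,0],1]], "newtons": 15}}

```text
clock: 5.7
tcp_pos: [0.5362, 0.2958, 0.0919]
eef_rot: [-0.106, 0.7, 0.104, 0.699]
contact_force: [0.4, -0.3, 2.3]
opening: 0.0476
```

Request:
{"fn": "jog_arm", "kwargs": {"moves": [[[-0.005,0,0],[0,0,0],1],[[-0.02,0,0],[0,0,0],1],[[-0.045,0,0],[0,0,0],1],[[-0.08,0,0],[0,0,0],1],[[-0.12,0,0],[0,0,0],1],[[-0.14,0,0],[0,0,0],1],[[-0.14,0,0],[0,0,0],1]]}}

```text
clock: 6.58
tcp_pos: [0.5368, 0.2964, 0.233]
eef_rot: [-0.106, 0.699, 0.104, 0.7]
contact_force: [0.7, -0.3, -2.5]
opening: 0.0477
```

```bash
python3 rec.py
python3 - <<'E'
from go import *
import cv2
s,p0,A0=st()
A=A0;print(rel(np.array([.495,-.06,.23]),A,p0,A0),ik1(np.array([.495,-.06,.1]),A,s["q"]))
c=manip.camera("scene");cv2.imwrite("pics/s2.png",cv2.resize(c["img"][120:290,80:460],None,fx=2,fy=2))
E
```

```text
t 6.58 q [ 0.321  0.138  1.63  -0.002  1.373  0.023] p [0.5368 0.2964 0.233 ] op 0.0477 F [ 0.7 -0.3 -2.5]
[[ 0.001 -0.294  0.956]
 [-0.001  0.956  0.294]
 [-1.    -0.002  0.001]]
shift [ 0.0035 -0.3284 -0.1446] turn [0. 0. 0.] |0.359 m, 0.0 deg| (array([-0.34786795,  0.01430636,  2.01937876, -0.0010522 ,  1.10642273, -0.64539402]), np.float64(1.0493755425257976e-08))
```

View pics/s2.png

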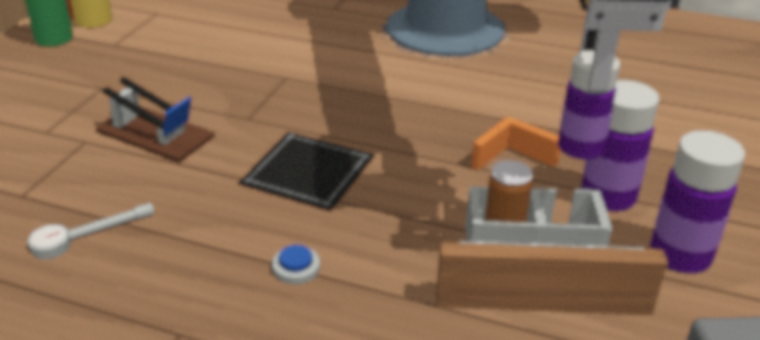

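The jar is out of the rack, upright in the fingers at crop pixel (590,105). The bottle is still in its cell. Now to above the mat.

Request:
{"fn": "jog_arm", "kwargs": {"moves": [[[0,-0.04,-0.018],[0,0,0],1],[[0,-0.09,-0.04],[0,0,0],1],[[0,-0.14,-0.062],[0,0,0],1],[[0,-0.19,-0.084],[0,0,0],1],[[0,-0.24,-0.106],[0,0,0],1],[[0.02,-0.29,-0.128],[0,0,0],1],[[0.05,-0.32,-0.141],[0,0,0],1],[[0.09,-0.328,-0.144],[0,0,0],1],[[0.12,-0.328,-0.144],[0,0,0],1],[[0.13,-0.328,-0.144],[0,0,0],1],[[0.134,-0.328,-0.144],[0,0,0],1],[[0.134,-0.328,-0.144],[0,0,0],1],[[0.134,-0.328,-0.144],[0,0,0],1]]}}

```text
clock: 8.25
tcp_pos: [0.4953, -0.0602, 0.0995]
eef_rot: [-0.106, 0.699, 0.104, 0.699]
contact_force: [-0.4, 0.5, -2.9]
opening: 0.0477
```

```bash
python3 rec.py
```

```text
t 8.25 q [-0.347  0.016  2.018 -0.003  1.106 -0.644] p [ 0.4953 -0.0602  0.0995] op 0.0477 F [-0.4  0.5 -2.9]
[[ 0.    -0.294  0.956]
 [-0.003  0.956  0.294]
 [-1.    -0.003 -0.001]]
```

Request:
{"fn": "jog_arm", "kwargs": {"moves": [[[0.004,0,0],[0,0,0],1],[[0.007,0,0],[0,0,0],1],[[0.0085,0,0],[0,0,0],1],[[0.0085,0,0],[0,0,0],1],[[0.0085,0,0],[0,0,0],1]]}}

```text
clock: 8.88
tcp_pos: [0.4947, -0.0602, 0.0906]
eef_rot: [-0.106, 0.7, 0.104, 0.698]
contact_force: [-3.6, 1.5, 5.9]
opening: 0.0474
```

Request:
{"fn": "jog_arm", "kwargs": {"moves": [[[0.0005,0,0],[0,0,0],1],[[0.001,0,0],[0,0,0],1],[[0.001,0,0],[0,0,0],1]]}}

```text
clock: 9.25
tcp_pos: [0.4949, -0.0603, 0.0906]
eef_rot: [-0.106, 0.7, 0.104, 0.698]
contact_force: [-4.9, 1.5, 12.3]
opening: 0.0475
```

Request:
{"fn": "jog_arm", "kwargs": {"moves": [[[-0.001,0,0],[0,0,0],1],[[-0.001,0,0],[0,0,0],1],[[-0.001,0,0],[0,0,0],0],[[-0.001,0,0],[0,0,0],-0.5],[[-0.001,0,0],[0,0,0],-0.8],[[-0.001,0,0],[0,0,0],-0.8],[[-0.001,0,0],[0,0,0],-0.8]]}}

```text
clock: 10.12
tcp_pos: [0.4944, -0.0601, 0.0896]
eef_rot: [-0.106, 0.7, 0.104, 0.698]
contact_force: [-0.4, 0.5, -0.6]
opening: 0.0827
```

```bash
python3 rec.py
```

```text
t 10.12 q [-0.347  0.031  2.024 -0.003  1.088 -0.644] p [ 0.4944 -0.0601  0.0896] op 0.0827 F [-0.4  0.5 -0.6]
[[-0.002 -0.293  0.956]
 [-0.002  0.956  0.293]
 [-1.    -0.002 -0.003]]
```

Request:
{"fn": "jog_arm", "kwargs": {"moves": [[[-0.03,0,0],[0,0,0],-0.9],[[-0.07,0,0],[0,0,0],-1],[[-0.12,0,0],[0,0,0],-1],[[-0.17,0,0],[0,0,0],-1],[[-0.19,0,0],[0,0,0],-1],[[-0.19,0,0],[0,0,0],-1]]}}

```text
clock: 10.88
tcp_pos: [0.4957, -0.06, 0.2816]
eef_rot: [-0.106, 0.699, 0.104, 0.7]
contact_force: [0.3, -0.1, -0.6]
opening: 0.094
```

```bash
python3 rec.py
python3 - <<'E'
from h import *
from bench import manip
for n in("top","scene","wrist"):
    c=manip.camera(n);pickle.dump(c,open(n+"3.pkl","wb"));cv2.imwrite("pics/%s3.png"%n,c["img"])
    w=cloud(c);m=(w[...,2]>.108)&(w[...,2]<.12)&(np.hypot(w[...,0]-.495,w[...,1]+.06)<.05);p=w[m]
    if len(p)>5: print(n,len(p),p.mean(0),np.percentile(p[:,2],[5,50,95]),cv2.minEnclosingCircle((p[:,:2]*1000).astype(np.float32)))
    print(proj(c,[.495,-.06,.11]))
E
```

```text
t 10.88 q [-0.346 -0.175  1.85  -0.003  1.463 -0.644] p [ 0.4957 -0.06    0.2816] op 0.094 F [ 0.3 -0.1 -0.6]
[[ 0.002 -0.294  0.956]
 [-0.004  0.956  0.294]
 [-1.    -0.004  0.001]]
top 32 [ 0.4770854  -0.0464358   0.11419136] [0.11089535 0.11394769 0.11675986] ((478.8072814941406, -45.9598503112793), 14.527544021606445)
[[289.56577036 216.67992164]]
scene 154 [ 0.49730997 -0.05095613  0.11252527] [0.10915202 0.11276814 0.11425504] ((494.72344970703125, -50.51278305053711), 25.494836807250977)
[[231.48790791 169.46973501]]
wrist 1604 [ 0.49189477 -0.05285347  0.11335397] [0.11203825 0.11338454 0.11463925] ((492.1739501953125, -53.74573516845703), 23.919492721557617)
[[254.89340255 176.01928994]]
```

View pics/scene3.png

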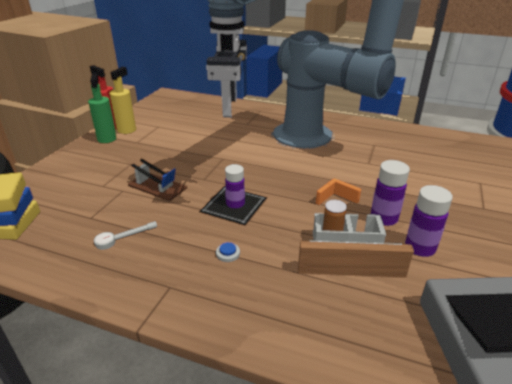

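View pics/wrist3.png

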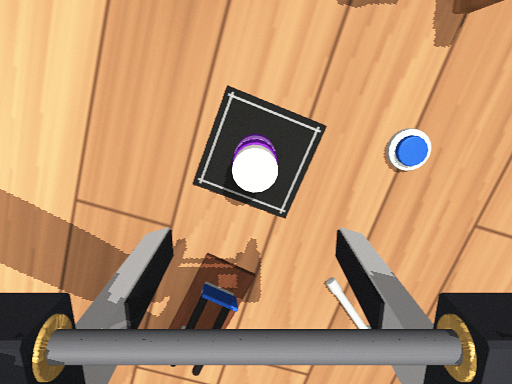

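The jar stands on the mat, released (scene pixel (235,188)), lid top at z ≈ 0.113. Now a closer look at the cradle.

Request:
{"fn": "jog_arm", "kwargs": {"moves": [[[0,-0.23,-0.07],[0,0,0],-1],[[0,-0.23,-0.07],[0,0,0],-1],[[0,-0.23,-0.07],[0,0,0],-1],[[0,-0.23,-0.07],[0,0,0],-1],[[0,-0.23,-0.07],[0,0,0],-1],[[0,-0.23,-0.07],[0,0,0],-1]]}}

```text
clock: 11.78
tcp_pos: [0.4949, -0.2992, 0.2788]
eef_rot: [-0.105, 0.701, 0.105, 0.698]
contact_force: [-0.6, 0.2, 0.4]
opening: 0.0937
```

```bash
python3 rec.py
python3 - <<'E'
from h import *
from bench import manip
c=manip.camera("wrist");pickle.dump(c,open("w4.pkl","wb"));cv2.imwrite("pics/w4.png",c["img"][:240]);print(c["eye"])
cv2.imwrite("pics/w4z.png",cv2.resize(c["img"][100:260,170:330],None,fx=4,fy=3.7,interpolation=cv2.INTER_CUBIC))
E
```

```text
t 11.78 q [-0.738  0.027  1.664 -0.003  1.453 -1.036] p [ 0.4949 -0.2992  0.2788] op 0.0937 F [-0.6  0.2  0.4]
[[-0.004 -0.293  0.956]
 [-0.     0.956  0.293]
 [-1.     0.001 -0.004]]
[ 0.47098617 -0.21895418  0.45762678]
```

View pics/w4.png

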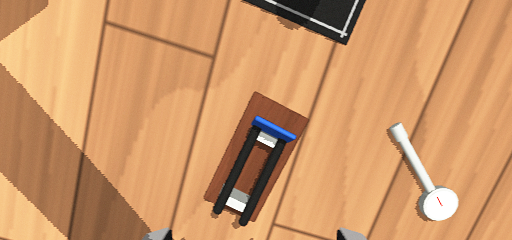

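Run:
```python
from h import *
for f,box in(("w4.pkl",(190,85,320,235)),("top3.pkl",(340,190,425,245))):
    c=load(f);w=cloud(c);hsv=cv2.cvtColor(c["img"],cv2.COLOR_BGR2HSV)
    roi=np.zeros(w.shape[:2],bool);roi[box[1]:box[3],box[0]:box[2]]=1
    m=roi&(cv2.inRange(hsv,(100,120,40),(130,255,255))>0)&(w[...,2]>.03);p=w[m]
    t=p[p[:,2]>.066];print(f,"blue n",len(p),"zmax",np.percentile(p[:,2],[2,50,98]).round(4),"top pts",len(t),t.mean(0).round(4),cv2.minAreaRect((t[:,:2]*1000).astype(np.float32)))
    m=roi&(cv2.inRange(hsv,(0,0,0),(180,255,70))>0)&(w[...,2]>.035);p=w[m]
    k,l,st,ce=cv2.connectedComponentsWithStats(m.astype(np.uint8))
    for i in range(1,k):
        if st[i,4]>60:
            q=w[l==i];ct=q.mean(0);v=np.linalg.svd(q-ct)[2][0];v*=-np.sign(v[1]);a=(q-ct)@v
            print(" rod",st[i,4],ct.round(4),v.round(3),"yaw",np.degrees(np.arctan2(-v[0],-v[1])).round(1),"tilt",np.degrees(np.arcsin(v[2])).round(1),(ct+v*np.percentile(a,1)).round(4),(ct+v*np.percentile(a,99)).round(4))
    # foot
    m=roi&(w[...,2]>.0075)&(w[...,2]<.014)&(cv2.inRange(hsv,(0,60,20),(20,255,110))>0);m=cv2.morphologyEx(m.astype(np.uint8),cv2.MORPH_OPEN,np.ones((3,3)))>0
    q=w[m];print(" foot",len(q),cv2.minAreaRect((q[:,:2]*1000).astype(np.float32)))
c=load("w4.pkl");w=cloud(c)
c=load("wrist3.pkl");w=cloud(c);hsv=cv2.cvtColor(c["img"],cv2.COLOR_BGR2HSV)
m=(cv2.inRange(hsv,(0,0,0),(180,255,90))>0);m[:80]=0;m[222:]=0;m[:,:185]=0;m[:,335:]=0;q=w[m&(w[...,2]<.012)];print("mat wrist3",cv2.minAreaRect((q[:,:2]*1000).astype(np.float32)))
```

```text
w4.pkl blue n 451 zmax [0.0354 0.0668 0.0697] top pts 238 [ 0.5034 -0.2487  0.0682] ((503.7170104980469, -248.74884033203125), (6.068482398986816, 50.881370544433594), 80.2684555053711)
 rod 892 [ 0.4755 -0.3103  0.0543] [-0.157 -0.953  0.259] yaw 9.4 tilt 15.0 [ 0.4844 -0.2566  0.0398] [ 0.4665 -0.3652  0.0692]
 rod 884 [ 0.5095 -0.3165  0.0544] [-0.159 -0.953  0.257] yaw 9.5 tilt 14.9 [ 0.5184 -0.2628  0.0399] [ 0.5004 -0.3708  0.0691]
 foot 152 ((494.28802490234375, -329.3101501464844), (105.11093139648438, 24.613351821899414), 82.29960632324219)
top3.pkl blue n 51 zmax [0.0541 0.0684 0.0717] top pts 42 [ 0.5055 -0.2475  0.0812] ((496.6146240234375, -192.0196533203125), (46.21160125732422, 136.26283264160156), 7.617975234985352)
 rod 276 [ 0.4922 -0.1103  0.5895] [-0.995 -0.049  0.09 ] yaw 87.2 tilt 5.2 [ 0.5158 -0.1092  0.5873] [ 0.4563 -0.1121  0.5927]
 rod 455 [ 0.4934 -0.3162  0.0551] [-0.162 -0.968  0.193] yaw 9.5 tilt 11.1 [ 0.5033 -0.2574  0.0434] [ 0.4842 -0.371   0.066 ]
 foot 267 ((491.4858703613281, -324.65435791015625), (113.82182312011719, 79.4056396484375), 82.2158432006836)
mat wrist3 ((497.31298828125, -56.537620544433594), (140.09591674804688, 139.64334106445312), 85.5670394897461)
```

View pics/w4z.png

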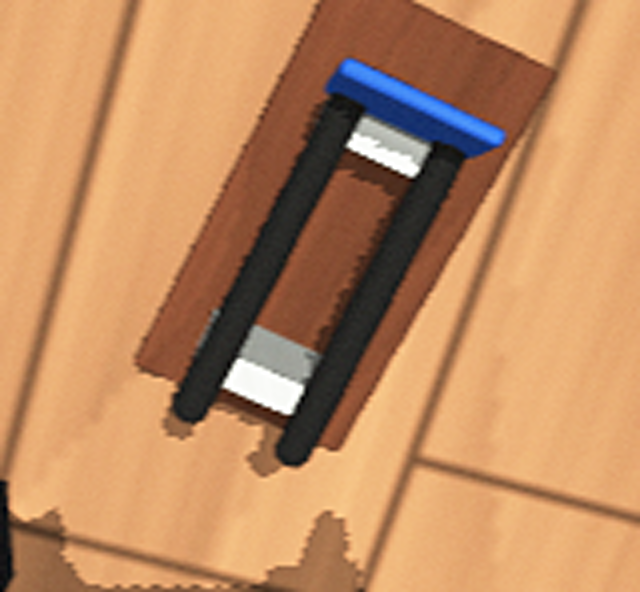

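```bash
cat > plan2.py <<'E'
from go import *
import plan
plan.seat=np.array([.502,-.2548,.062]);yaw=np.radians(9.45);plan.uh=np.array([-np.sin(yaw),-np.cos(yaw),0])
plan.ax=plan.uh*plan.c_+plan.Z*plan.s;plan.n=-plan.uh*plan.s+plan.Z*plan.c_;plan.cx=-np.cross(plan.uh,plan.Z)
AL=np.radians(30);H=.05;P=np.array([.4935,-.0555,.004]);PHI=np.radians(-130)
def path(p0,A0,p1,A1,q,n=12):
    from scipy.spatial.transform import Slerp
    r=(A0.inv()*A1).as_rotvec();out=[];m=9
    for i in range(1,n+1):
        q,e=ik1(p0+(p1-p0)*i/n,A0*R.from_rotvec(r*i/n),q);m=min(m,(q-lo).min(),(hi-q).min());out.append(e)
    return q,max(out),m
E
cat > b.py <<'E'
from plan2 import *
s,p0,A0=st();q=s["q"]
for ph in(-110,-120,-130,-140):
  for al in(30,35):
    a=np.radians(al)
    pg,Ag=plan.up(a,H,np.radians(ph),-1,P); xt=Ag.apply([1,0,0]); pp=pg-.12*xt; pw=pp+[0,0,.16]
    pf,Af=plan.final(a,H,1); ppf=pf+.07*plan.n+.003*plan.ax
    q1,e1,m1=path(p0,A0,pw,Ag,q);q2,e2,m2=path(pw,Ag,pp,Ag,q1);q3,e3,m3=path(pp,Ag,pg,Ag,q2)
    pl=pg+[0,0,.12];q4,e4,m4=path(pg,Ag,pl,Ag,q3);q5,e5,m5=path(pl,Ag,ppf,Af,q4);q6,e6,m6=path(ppf,Af,pf,Af,q5)
    print(ph,al,np.round([e1,e2,e3,e4,e5,e6],4),np.round([m1,m2,m3,m4,m5,m6],2),q1.round(2),q3.round(2),q6.round(2))
    if (ph,al)==(-130,30): print(rel(pw,Ag,p0,A0));print(rel(pp,Ag,pw,Ag),pg,pw)
E
python3 b.py
```

```text
-110 30 [0. 0. 0. 0. 0. 0.] [0.1  0.1  0.04 0.04 0.09 0.78] [ 0.23  0.34  1.59 -0.85  1.84  0.62] [ 0.08  0.56  1.79 -0.91  1.48  0.86] [-0.84  0.34  1.76  0.22  1.22 -0.77]
-110 35 [0. 0. 0. 0. 0. 0.] [0.15 0.16 0.08 0.09 0.16 0.81] [ 0.2   0.28  1.61 -0.8   1.8   0.59] [ 0.06  0.51  1.82 -0.87  1.42  0.82] [-0.87  0.37  1.73  0.28  1.28 -0.81]
-120 30 [0. 0. 0. 0. 0. 0.] [0.16 0.16 0.13 0.12 0.17 0.78] [ 0.17  0.43  1.48 -0.79  1.94  0.68] [ 0.05  0.61  1.71 -0.82  1.58  0.9 ] [-0.84  0.34  1.76  0.22  1.22 -0.77]
-120 35 [0. 0. 0. 0. 0. 0.] [0.21 0.22 0.18 0.17 0.22 0.81] [ 0.15  0.37  1.5  -0.74  1.9   0.67] [ 0.03  0.56  1.74 -0.77  1.51  0.88] [-0.87  0.37  1.73  0.28  1.28 -0.81]
-130 30 [0. 0. 0. 0. 0. 0.] [0.22 0.23 0.23 0.21 0.24 0.78] [ 0.12  0.5   1.38 -0.73  2.04  0.75] [ 0.01  0.65  1.64 -0.72  1.67  0.96] [-0.84  0.34  1.76  0.22  1.22 -0.77]
shift [0.0142 0.2806 0.1437] turn [ 0.9028  0.5174 -0.9543] |0.316 m, 80.9 deg|
shift [ 0.08    0.1386 -0.    ] turn [0. 0. 0.] |0.160 m, 0.0 deg| [ 0.4830346  -0.06797218  0.0446    ] [0.54983504 0.01163749 0.2646    ]
-130 35 [0. 0. 0. 0. 0. 0.] [0.27 0.28 0.27 0.25 0.29 0.81] [ 0.1   0.44  1.4  -0.68  1.99  0.75] [-0.01  0.6   1.67 -0.68  1.6   0.94] [-0.87  0.37  1.73  0.28  1.28 -0.81]
-140 30 [0. 0. 0. 0. 0. 0.] [0.3  0.3  0.32 0.29 0.32 0.78] [ 0.06  0.57  1.28 -0.65  2.13  0.83] [-0.03  0.69  1.57 -0.63  1.75  1.02] [-0.84  0.34  1.76  0.22  1.22 -0.77]
-140 35 [0. 0. 0. 0. 0. 0.] [0.34 0.35 0.36 0.34 0.36 0.81] [ 0.04  0.51  1.32 -0.61  2.08  0.83] [-0.05  0.64  1.61 -0.59  1.68  1.01] [-0.87  0.37  1.73  0.28  1.28 -0.81]
```

Request:
{"fn": "jog_arm", "kwargs": {"moves": [[[0.0142,0.2806,0.1437],[0.9028,0.5174,-0.9543],-1],[[0.0142,0.2806,0.1437],[0.9028,0.5174,-0.9543],-1],[[0.0142,0.2806,0.1437],[0.9028,0.5174,-0.9543],-1],[[0.0142,0.2806,0.1437],[0.9028,0.5174,-0.9543],-1],[[0.0142,0.2806,0.1437],[0.9028,0.5174,-0.9543],-1],[[0.0142,0.2806,0.1437],[0.9028,0.5174,-0.9543],-1],[[0.0142,0.2806,0.1437],[0.9028,0.5174,-0.9543],-1],[[0.0142,0.2806,0.1437],[0.9028,0.5174,-0.9543],-1],[[0.0142,0.2806,0.1437],[0.9028,0.5174,-0.9543],-1],[[0.0142,0.2806,0.1437],[0.9028,0.5174,-0.9543],-1],[[0.0142,0.2806,0.1437],[0.9028,0.5174,-0.9543],-1]]}}

```text
clock: 13.2
tcp_pos: [0.5503, 0.0104, 0.267]
eef_rot: [-0.122, 0.695, -0.542, 0.456]
contact_force: [0.1, 0.6, -0.1]
opening: 0.094
```

```bash
python3 rec.py
cat > c.py <<'E'
from plan2 import *
from h import *
s,p0,A0=st();pg,Ag=plan.up(AL,H,PHI,-1,P);xt=Ag.apply([1,0,0]);print("pre",rel(pg-.12*xt,Ag,p0,A0));print("grasp",rel(pg,Ag,p0,A0))
import sys
for n in ("wrist","top"):
    c=manip.camera(n);cv2.imwrite("pics/%s.png"%(n+sys.argv[1]),c["img"])
    w=cloud(c);m=(w[...,2]>.109)&(w[...,2]<.119)&(np.hypot(w[...,0]-.495,w[...,1]+.06)<.05);p=w[m]
    if len(p)>5: print(n,len(p),p.mean(0),np.percentile(p[:,2],[5,50,95]),cv2.minEnclosingCircle((p[:,:2]*1000).astype(np.float32)))
E
python3 c.py 5
```

```text
t 13.2 q [ 0.117  0.5    1.377 -0.727  2.035  0.752] p [0.5503 0.0104 0.267 ] op 0.094 F [ 0.1  0.6 -0.1]
[[-0.554  0.325  0.766]
 [-0.663  0.383 -0.643]
 [-0.502 -0.865  0.003]]
pre shift [ 0.081   0.1407 -0.0017] turn [-0.0029  0.0017 -0.0027] |0.162 m, 0.3 deg|
grasp shift [ 0.201   0.1404 -0.0019] turn [-0.0029  0.0017 -0.0027] |0.245 m, 0.3 deg|
wrist 1281 [ 0.49540357 -0.04969337  0.11282161] [0.11026361 0.11308042 0.11385258] ((492.905517578125, -52.918663024902344), 24.0909423828125)
top 278 [ 0.49320953 -0.05571838  0.11399558] [0.11100699 0.11392152 0.11694375] ((493.07916259765625, -56.28567123413086), 23.94903564453125)
```

View pics/wrist5.png

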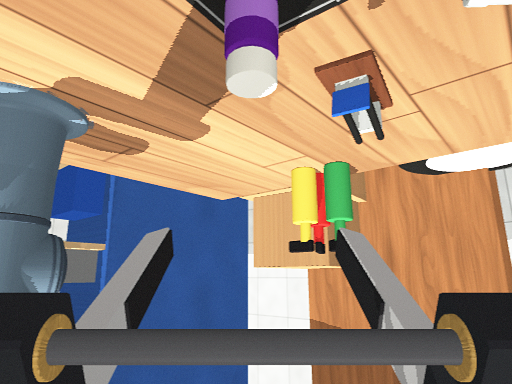

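Top camera puts the jar at (0.493, -0.056), as planned. The wrist picture shows jar, mat and cradle undisturbed. Moving to pre-grasp, then straddling the jar.

Request:
{"fn": "jog_arm", "kwargs": {"moves": [[[0.025,0.045,-0.001],[0,0,0],-1],[[0.055,0.095,-0.0015],[0,0,0],-1],[[0.081,0.1405,-0.0018],[0,0,0],-1],[[0.081,0.1405,-0.0018],[0,0,0],-1],[[0.12,0.1405,-0.0018],[-0.003,0.002,-0.003],-1],[[0.16,0.1405,-0.0018],[-0.003,0.002,-0.003],-1],[[0.185,0.1405,-0.0018],[-0.003,0.002,-0.003],-1],[[0.2,0.1405,-0.0018],[-0.003,0.002,-0.003],-1],[[0.2,0.1405,-0.0018],[-0.003,0.002,-0.003],-1]]}}

```text
clock: 14.42
tcp_pos: [0.4837, -0.068, 0.0451]
eef_rot: [-0.123, 0.696, -0.543, 0.453]
contact_force: [0.4, 0.2, -0.2]
opening: 0.0941
```

```bash
python3 rec.py; python3 c.py 6
```

```text
t 14.43 q [ 0.008  0.652  1.633 -0.723  1.671  0.956] p [ 0.4837 -0.068   0.0451] op 0.0941 F [ 0.4  0.2 -0.2]
[[-0.559  0.321  0.765]
 [-0.663  0.381 -0.644]
 [-0.498 -0.867 -0.   ]]
pre shift [-0.1194 -0.0001 -0.0007] turn [-0.0009 -0.0016  0.0022] |0.119 m, 0.2 deg|
grasp shift [ 0.0006  0.0002 -0.0005] turn [-0.0009 -0.0016  0.0022] |0.001 m, 0.2 deg|
wrist 54 [ 0.49807743 -0.04713939  0.10988725] [0.10907624 0.10977646 0.11121178] ((494.3639221191406, -51.7003173828125), 23.63966941833496)
top 280 [ 0.49321262 -0.05578819  0.11390358] [0.11025667 0.11400552 0.11715488] ((493.3260803222656, -55.938114166259766), 23.952322006225586)
```

View pics/wrist6.png

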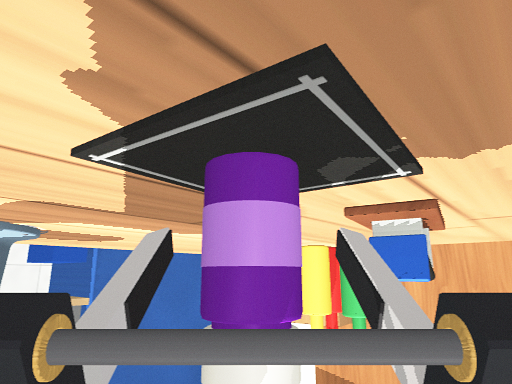

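The jar (column 252) sits centred between the fingers (inner edges 172 and 338). Closing gently.

Request:
{"fn": "jog_arm", "kwargs": {"moves": [[[0,0,0],[0,0,0],-0.5],[[0,0,0],[0,0,0],-0.2],[[0,0,0],[0,0,0],0],[[0,0,0],[0,0,0],1],[[0,0,0],[0,0,0],1],[[0,0,0],[0,0,0],1],[[0,0,0],[0,0,0],1]], "newtons": 18}}

```text
clock: 15.4
tcp_pos: [0.4828, -0.0675, 0.0437]
eef_rot: [-0.124, 0.697, -0.542, 0.453]
contact_force: [-0.7, 1.4, 1.7]
opening: 0.0516
```

```bash
python3 rec.py
cat > d.py <<'E'
from plan2 import *
s,p0,A0=st();pf,Af=plan.final(AL,H,1);q=s["q"]
up=p0+[0,0,.12]
print("up",rel(up,A0,p0,A0))
pre=pf+.07*plan.n+.004*plan.ax
print("pre from up",rel(pre,Af,up,A0));print("pre from here",rel(pre,Af,p0,A0));print("final",rel(pf,Af,p0,A0),pf)
q1,e,m=path(p0,A0,up,A0,q);print(e,m);q2,e,m=path(up,A0,pre,Af,q1);print(e,m,q2)
# lowest jar point along path
for i in range(0,13):
    r=(A0.inv()*Af).as_rotvec();A=A0*R.from_rotvec(r*i/12);p=up+(pre-up)*i/12
    jz=A.apply(Af.inv().apply(plan.ax));g=p-PZ*A.apply([1,0,0]);b=g-H*jz
    print(i,b.round(3),jz.round(2),"low",round(b[2]-.026*np.hypot(jz[0],jz[1]),3))
E
python3 d.py
```

```text
t 15.4 q [ 0.009  0.654  1.634 -0.723  1.67   0.956] p [ 0.4828 -0.0675  0.0437] op 0.0516 F [-0.7  1.4  1.7]
[[-0.56   0.319  0.765]
 [-0.663  0.381 -0.644]
 [-0.497 -0.868 -0.002]]
up shift [-0.0596 -0.1041 -0.0002] turn [0. 0. 0.] |0.120 m, 0.0 deg|
pre from up shift [ 0.1543 -0.0446  0.1503] turn [-0.5294 -0.2227  1.2788] |0.220 m, 80.3 deg|
pre from here shift [ 0.0946 -0.1487  0.15  ] turn [-0.5294 -0.2227  1.2788] |0.231 m, 80.3 deg|
final shift [ 0.1394 -0.0952  0.1574] turn [-0.5294 -0.2227  1.2788] |0.231 m, 80.3 deg| [ 0.49486928 -0.29764111  0.05678155]
1.6162555060719752e-13 0.20651491329916738
3.204947369930779e-09 0.23875855647836364 [-0.82001377  0.22800438  1.75091172  0.2129551   1.32983879 -0.72345541]
0 [ 0.493 -0.055  0.123] [0. 0. 1.] low 0.123
1 [ 0.496 -0.069  0.122] [-0.04 -0.1   0.99] low 0.119
2 [ 0.498 -0.083  0.121] [-0.08 -0.2   0.98] low 0.115
3 [ 0.5   -0.097  0.121] [-0.12 -0.3   0.95] low 0.112
4 [ 0.501 -0.111  0.121] [-0.15 -0.4   0.91] low 0.11
5 [ 0.503 -0.125  0.121] [-0.17 -0.49  0.85] low 0.108
6 [ 0.504 -0.141  0.122] [-0.19 -0.58  0.79] low 0.106
7 [ 0.505 -0.156  0.123] [-0.2  -0.67  0.72] low 0.105
8 [ 0.505 -0.172  0.125] [-0.2  -0.74  0.64] low 0.105
9 [ 0.505 -0.188  0.126] [-0.2  -0.81  0.55] low 0.104
10 [ 0.505 -0.205  0.128] [-0.19 -0.87  0.46] low 0.105
11 [ 0.505 -0.223  0.129] [-0.18 -0.92  0.36] low 0.105
12 [ 0.504 -0.241  0.131] [-0.16 -0.95  0.26] low 0.106
```

Request:
{"fn": "jog_arm", "kwargs": {"moves": [[[-0.001,-0.0017,0],[0,0,0],1],[[-0.005,-0.0087,0],[0,0,0],1],[[-0.015,-0.026,0],[0,0,0],1],[[-0.03,-0.052,0],[0,0,0],1],[[-0.05,-0.087,0],[0,0,0],1],[[-0.06,-0.104,0],[0,0,0],1],[[-0.06,-0.104,0],[0,0,0],1]]}}

```text
clock: 16.27
tcp_pos: [0.4843, -0.0675, 0.1653]
eef_rot: [-0.122, 0.696, -0.542, 0.454]
contact_force: [-0.6, -0.1, -3.5]
opening: 0.0516
```

```bash
python3 rec.py
cat > e.py <<'E'
from plan2 import *
s,p0,A0=st();pf,Af=plan.final(AL,H,1)
pre=pf+.07*plan.n+.004*plan.ax
print("pre from here",rel(pre,Af,p0,A0))
c=manip.camera("wrist");import cv2;cv2.imwrite("pics/w7.png",c["img"]);c=manip.camera("scene");cv2.imwrite("pics/s7.png",cv2.resize(c["img"][60:230,100:360],None,fx=3,fy=3))
E
python3 e.py
```

```text
t 16.27 q [ 0.009  0.455  1.647 -0.744  1.805  0.833] p [ 0.4843 -0.0675  0.1653] op 0.0516 F [-0.6 -0.1 -3.5]
[[-0.557  0.323  0.765]
 [-0.663  0.382 -0.644]
 [-0.5   -0.866  0.001]]
pre from here shift [ 0.1561 -0.0438  0.1489] turn [-0.5305 -0.2183  1.2766] |0.220 m, 80.2 deg|
```

View pics/s7.png

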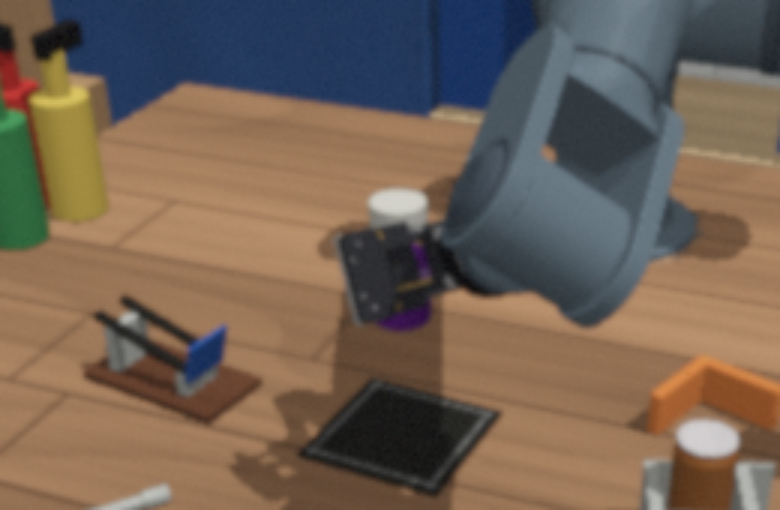

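The jar is lifted upright in the new hold (crop pixel (400,260)) and clear of the mat. Turning it towards the cradle.

Request:
{"fn": "jog_arm", "kwargs": {"moves": [[[0.013,-0.0037,0.0124],[-0.0442,-0.0182,0.1064],1],[[0.026,-0.0073,0.0248],[-0.0884,-0.0364,0.2128],1],[[0.039,-0.011,0.0372],[-0.1326,-0.0546,0.3192],1],[[0.052,-0.0146,0.0496],[-0.1768,-0.0728,0.4255],1],[[0.065,-0.0183,0.062],[-0.221,-0.091,0.5319],1],[[0.078,-0.0219,0.0745],[-0.2653,-0.1092,0.6383],1],[[0.0911,-0.0256,0.0869],[-0.3095,-0.1273,0.7447],1],[[0.1041,-0.0292,0.0993],[-0.3537,-0.1455,0.8511],1],[[0.1171,-0.0329,0.1117],[-0.3979,-0.1637,0.9575],1],[[0.1301,-0.0365,0.1241],[-0.4421,-0.1819,1.0638],1],[[0.1431,-0.0402,0.1365],[-0.4863,-0.2001,1.1702],1],[[0.1561,-0.0438,0.1489],[-0.5305,-0.2183,1.2766],1],[[0.1561,-0.0438,0.1489],[-0.5305,-0.2183,1.2766],1],[[0.1561,-0.0438,0.1489],[-0.5305,-0.2183,1.2766],1]]}}

```text
clock: 18.12
tcp_pos: [0.4952, -0.2827, 0.1223]
eef_rot: [0.15, 0.694, 0.034, 0.704]
contact_force: [-0.3, 0.6, -3.2]
opening: 0.0514
```

```bash
python3 rec.py
cat > f.py <<'E'
from plan2 import *
from h import *
import sys
s,p0,A0=st();pf,Af=plan.final(AL,H,1)
print("n in tool",A0.inv().apply(plan.n).round(3),"ax in tool",A0.inv().apply(plan.ax).round(3),"cx",A0.inv().apply(plan.cx).round(3))
print("final from here",rel(pf,Af,p0,A0));d=p0-pf;print("offset along ax,n,cx",(d@plan.ax).round(4),(d@plan.n).round(4),(d@plan.cx).round(4))
for n in("scene","wrist","top"):
    c=manip.camera(n);pickle.dump(c,open(f"{n}{sys.argv[1]}.pkl","wb"));im=c["img"]
    if n=="scene": im=cv2.resize(im[90:240,80:280],None,fx=4,fy=4,interpolation=cv2.INTER_CUBIC)
    if n=="top": im=cv2.resize(im[180:260,330:430],None,fx=7,fy=7,interpolation=cv2.INTER_CUBIC)
    cv2.imwrite(f"pics/{n}{sys.argv[1]}.png",im)
E
python3 f.py 8
```

```text
t 18.12 q [-0.819  0.231  1.753  0.209  1.33  -0.721] p [ 0.4952 -0.2827  0.1223] op 0.0514 F [-0.3  0.6 -3.2]
[[ 0.036  0.161  0.986]
 [ 0.257  0.952 -0.164]
 [-0.966  0.259 -0.007]]
n in tool [-0.866  0.5   -0.007] ax in tool [-0.5   -0.866 -0.002] cx [-0.007  0.002  1.   ]
final from here shift [ 0.0595 -0.0313  0.0026] turn [-0.0021 -0.0071 -0.0003] |0.067 m, 0.4 deg|
offset along ax,n,cx 0.0026 0.0672 -0.0021
```

View pics/scene8.png

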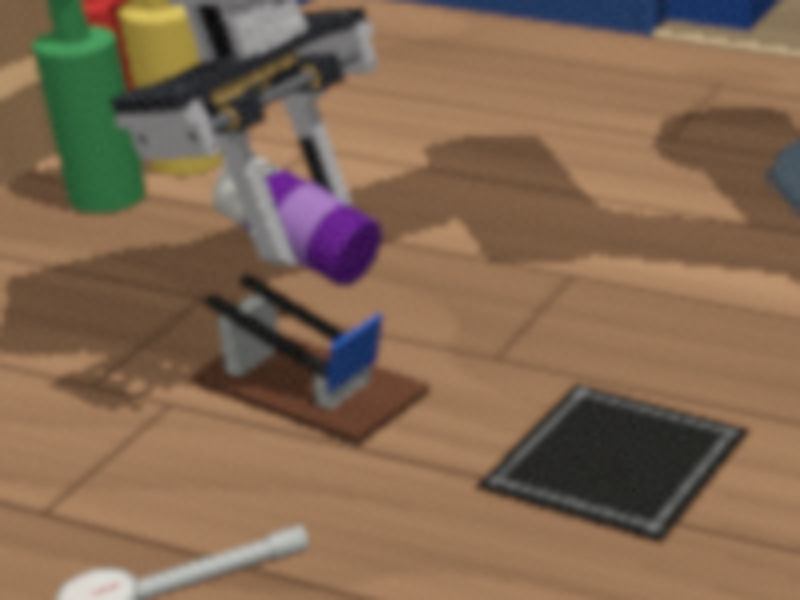

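View pics/wrist8.png

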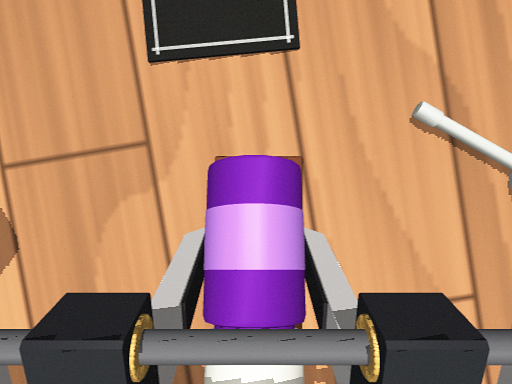

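Request:
{"fn": "jog_arm", "kwargs": {"moves": [[[0.012,-0.0077,0.001],[0,-0.003,0],1],[[0.026,-0.0166,0.0018],[-0.002,-0.007,0],1],[[0.038,-0.0242,0.0025],[-0.002,-0.007,0],1],[[0.0466,-0.0297,0.0025],[-0.002,-0.007,0],1],[[0.0466,-0.0297,0.0025],[-0.002,-0.007,0],1],[[0.0466,-0.0297,0.0025],[-0.002,-0.007,0],1]]}}

```text
clock: 19.02
tcp_pos: [0.4959, -0.3007, 0.0716]
eef_rot: [0.149, 0.69, 0.034, 0.708]
contact_force: [-0.6, -0.2, -3.3]
opening: 0.0517
```

```bash
python3 rec.py; python3 f.py 9
python3 - <<'E'
from plan2 import *
from h import *
for f in("scene9.pkl","top9.pkl","wrist9.pkl"):
    c=load(f);w=cloud(c);hsv=cv2.cvtColor(c["img"],cv2.COLOR_BGR2HSV);near=np.linalg.norm(w-(plan.seat+plan.ax*.05),axis=-1)<.09
    for nm,a,b in(("purple",(131,60,30),(160,255,255)),("blue",(100,130,40),(126,255,255))):
        p=w[(cv2.inRange(hsv,a,b)>0)&near]
        if len(p)<10: continue
        d=p-plan.seat;print(f,nm,len(p),"ax",np.percentile(d@plan.ax,[1,5,50,95,99]).round(4),"n",np.percentile(d@plan.n,[1,50,99]).round(4),"cx",np.percentile(d@plan.cx,[1,50,99]).round(4))
E
```

```text
t 19.02 q [-0.842  0.318  1.752  0.216  1.242 -0.765] p [ 0.4959 -0.3007  0.0716] op 0.0517 F [-0.6 -0.2 -3.3]
[[ 0.046  0.158  0.986]
 [ 0.253  0.953 -0.164]
 [-0.966  0.258  0.004]]
n in tool [-0.867  0.499  0.004] ax in tool [-0.499 -0.867  0.001] cx [ 0.004 -0.001  1.   ]
final from here shift [ 0.015  -0.001  -0.0015] turn [0.0009 0.0037 0.0013] |0.015 m, 0.2 deg|
offset along ax,n,cx 0.0066 0.0135 0.0015
scene9.pkl purple 445 ax [0.0035 0.0044 0.0292 0.0741 0.0834] n [0.0024 0.0316 0.0402] cx [-0.0241  0.0123  0.0291]
scene9.pkl blue 123 ax [-0.0115 -0.0109 -0.0089  0.0023  0.0057] n [-0.0306 -0.0067  0.009 ] cx [-0.0136  0.0096  0.0287]
top9.pkl purple 622 ax [0.0063 0.0112 0.0446 0.0787 0.0912] n [-0.0544  0.0352  0.0433] cx [-0.0238 -0.0004  0.0258]
top9.pkl blue 50 ax [-0.009  -0.0087 -0.0032 -0.0002  0.0001] n [-0.0546  0.0072  0.0114] cx [-0.0236  0.001   0.025 ]
wrist9.pkl purple 15758 ax [0.0085 0.0123 0.0514 0.0834 0.0864] n [0.0197 0.0362 0.04  ] cx [-0.0232  0.0011  0.0258]
wrist9.pkl blue 714 ax [-0.0072 -0.0069 -0.0045 -0.0021 -0.0017] n [0.0017 0.0078 0.0097] cx [-0.0238  0.0007  0.0261]
```

View pics/scene9.png

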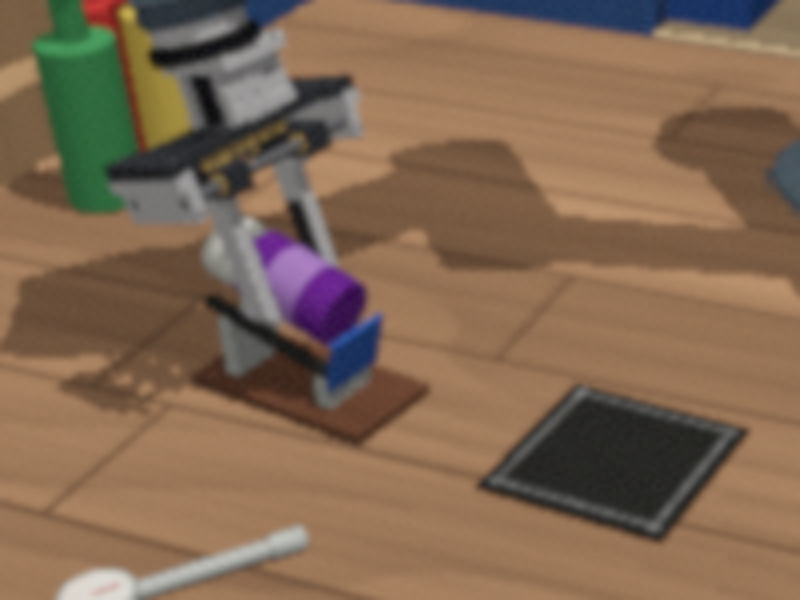

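View pics/wrist9.png

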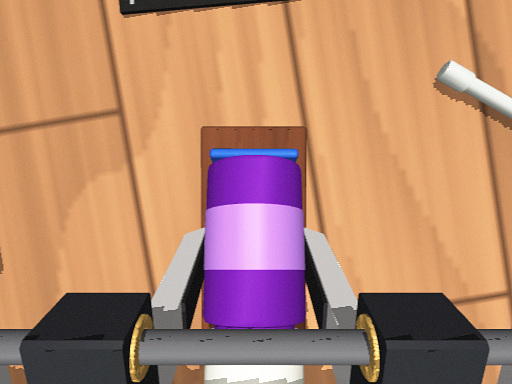

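Jar and stop are aligned sideways in the wrist picture (jar columns 207–302, blue stop 211–298), with about 7 mm of gap to the stop. Lowering further.

Request:
{"fn": "jog_arm", "kwargs": {"moves": [[[0.004,-0.0005,0],[0,0,0],1],[[0.008,-0.001,0],[0,0,0],1],[[0.0112,-0.0013,0],[0,0,0],1],[[0.0112,-0.0013,0],[0,0,0],1],[[0.0112,-0.0013,0],[0,0,0],1]]}}

```text
clock: 19.8
tcp_pos: [0.496, -0.2989, 0.0601]
eef_rot: [0.149, 0.69, 0.034, 0.707]
contact_force: [-0.4, 0.8, -2.5]
opening: 0.0514
```

Request:
{"fn": "jog_arm", "kwargs": {"moves": [[[0.0006,-0.0004,0],[0,0,0],1],[[0.0012,-0.0007,0],[0,0,0],1],[[0.0012,-0.0007,0],[0,0,0],1]]}}

```text
clock: 20.18
tcp_pos: [0.4958, -0.2992, 0.0587]
eef_rot: [0.149, 0.69, 0.034, 0.707]
contact_force: [0.8, -0.9, -2.8]
opening: 0.0517
```

Request:
{"fn": "jog_arm", "kwargs": {"moves": [[[0.0005,-0.0003,0],[0,0,0],1],[[0.001,-0.0006,0],[0,0,0],1],[[0.001,-0.0006,0],[0,0,0],1]]}}

```text
clock: 20.55
tcp_pos: [0.4958, -0.2995, 0.0575]
eef_rot: [0.149, 0.69, 0.034, 0.707]
contact_force: [-0.8, -0.7, -2.5]
opening: 0.0514
```

```bash
python3 f.py 10
python3 - <<'E'
from bench import manip
import numpy as np
for i in range(3):print(manip.sense()["contact_force"].round(2))
E
```

```text
n in tool [-0.866  0.499  0.003] ax in tool [-0.499 -0.866  0.001] cx [ 0.003 -0.001  1.   ]
final from here shift [ 0.0012  0.0014 -0.0012] turn [0.0008 0.0031 0.0009] |0.002 m, 0.2 deg|
offset along ax,n,cx 0.0018 0.0003 0.0012
[ 0.53  0.26 -2.99]
[ 0.53  0.26 -2.99]
[ 0.53  0.26 -2.99]
```

Not touching yet; continuing in 1 mm steps.

Request:
{"fn": "jog_arm", "kwargs": {"moves": [[[0.0004,-0.0003,0],[0,0,0],1],[[0.0008,-0.0005,0],[0,0,0],1],[[0.0008,-0.0005,0],[0,0,0],1]]}}

```text
clock: 21.08
tcp_pos: [0.4959, -0.2998, 0.0571]
eef_rot: [0.149, 0.69, 0.034, 0.707]
contact_force: [-0.4, 1.1, 0.4]
opening: 0.0515
```

Request:
{"fn": "jog_arm", "kwargs": {"moves": [[[0.0004,-0.0003,0],[0,0,0],1],[[0.0008,-0.0005,0],[0,0,0],1],[[0.0008,-0.0005,0],[0,0,0],1]]}}

```text
clock: 21.45
tcp_pos: [0.4959, -0.2998, 0.057]
eef_rot: [0.149, 0.69, 0.035, 0.707]
contact_force: [-1.8, 3.6, 6.5]
opening: 0.0514
```

Contact felt (about 9 N). Easing back slightly, then opening.

Request:
{"fn": "jog_arm", "kwargs": {"moves": [[[-0.0006,0.0003,0],[0,0,0],1],[[-0.0006,0.0003,0],[0,0,0],1]]}}

```text
clock: 21.7
tcp_pos: [0.496, -0.2998, 0.057]
eef_rot: [0.149, 0.69, 0.034, 0.707]
contact_force: [-0.6, 3.8, 5.3]
opening: 0.0519
```

```bash
python3 f.py 11; python3 rec.py
```

```text
n in tool [-0.866  0.5    0.003] ax in tool [-0.5   -0.866  0.001] cx [ 0.003 -0.001  1.   ]
final from here shift [ 0.0007  0.0018 -0.0014] turn [0.0011 0.0033 0.0005] |0.002 m, 0.2 deg|
offset along ax,n,cx 0.0019 -0.0003 0.0014
t 21.85 q [-0.841  0.338  1.756  0.219  1.218 -0.77 ] p [ 0.4959 -0.2998  0.057 ] op 0.0515 F [-0.7  3.7  6.2]
[[ 0.046  0.158  0.986]
 [ 0.254  0.953 -0.164]
 [-0.966  0.258  0.003]]
```

View pics/scene11.png

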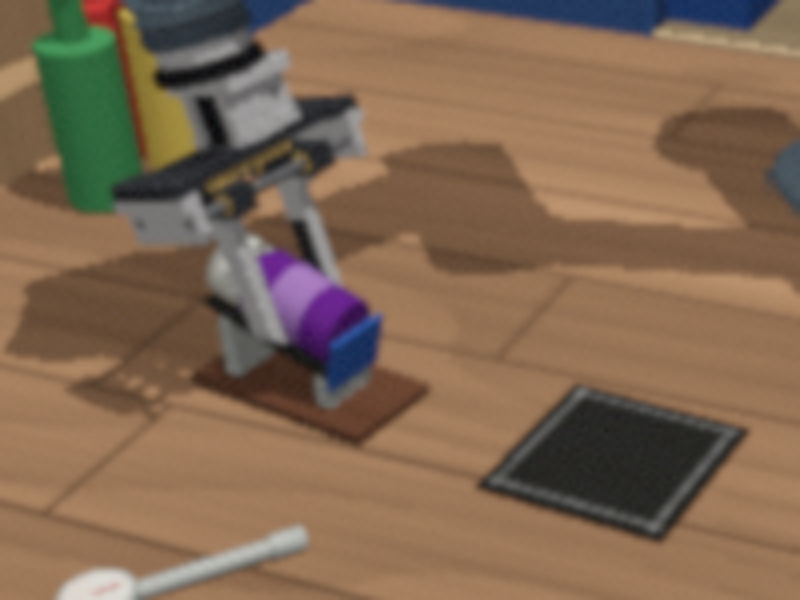

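The jar lies on the rods behind the blue stop (crop pixel (320,300)). Releasing.

Request:
{"fn": "jog_arm", "kwargs": {"moves": [[[0,0,0],[0,0,0],1],[[0,0,0],[0,0,0],1],[[0,0,0],[0,0,0],-0.1],[[0,0,0],[0,0,0],-0.25],[[0,0,0],[0,0,0],-0.5],[[0,0,0],[0,0,0],-0.8],[[0,0,0],[0,0,0],-0.9],[[0,0,0],[0,0,0],-0.9]], "newtons": 5}}

```text
clock: 22.85
tcp_pos: [0.4958, -0.3, 0.0564]
eef_rot: [0.149, 0.69, 0.034, 0.707]
contact_force: [0.4, -0.4, -0.2]
opening: 0.089
```

```bash
python3 rec.py;python3 f.py 12
```

```text
t 22.85 q [-0.841  0.339  1.757  0.218  1.216 -0.77 ] p [ 0.4958 -0.3     0.0564] op 0.089 F [ 0.4 -0.4 -0.2]
[[ 0.045  0.158  0.986]
 [ 0.254  0.953 -0.164]
 [-0.966  0.258  0.003]]
n in tool [-0.867  0.499  0.003] ax in tool [-0.499 -0.867  0.001] cx [ 0.003 -0.001  1.   ]
final from here shift [ 0.0002  0.0022 -0.0013] turn [0.0008 0.0031 0.0011] |0.003 m, 0.2 deg|
offset along ax,n,cx 0.002 -0.001 0.0013
```

View pics/wrist12.png

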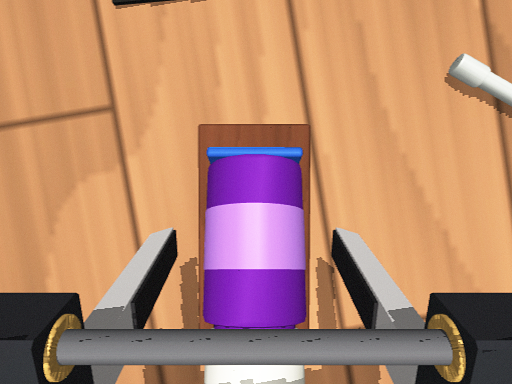

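Released, with the fingers clear on both sides (inner edges 177 and 333, jar 207–303). Backing out straight along the tool axis.

Request:
{"fn": "jog_arm", "kwargs": {"moves": [[[-0.015,0,0],[0,0,0],-0.9],[[-0.04,0,0],[0,0,0],-0.9],[[-0.08,0,0],[0,0,0],-0.9],[[-0.13,0,0],[0,0,0],-0.9],[[-0.17,0,0],[0,0,0],-0.9],[[-0.19,0,0],[0,0,0],-0.9],[[-0.19,0,0],[0,0,0],-0.9],[[-0.19,0,0],[0,0,0],-0.9]]}}

```text
clock: 24.0
tcp_pos: [0.4865, -0.3472, 0.238]
eef_rot: [0.15, 0.691, 0.035, 0.707]
contact_force: [0.5, -0.4, -0.4]
opening: 0.0894
```

```bash
python3 rec.py;python3 f.py 13
python3 - <<'E'
from plan2 import *
from h import *
for f in("scene13.pkl","wrist13.pkl","top13.pkl"):
    c=load(f);w=cloud(c);hsv=cv2.cvtColor(c["img"],cv2.COLOR_BGR2HSV);near=np.linalg.norm(w-(plan.seat+plan.ax*.05),axis=-1)<.09
    for nm,a,b in(("purple",(131,60,30),(160,255,255)),("blue",(100,130,40),(126,255,255)),("white",(0,0,130),(180,60,255))):
        p=w[(cv2.inRange(hsv,a,b)>0)&near&(w[...,2]>.04)]
        if len(p)<10: continue
        d=p-plan.seat;print(f,nm,len(p),"ax",np.percentile(d@plan.ax,[1,5,50,95,99]).round(4),"n",np.percentile(d@plan.n,[1,50,99]).round(4),"cx",np.percentile(d@plan.cx,[1,50,99]).round(4))
# bystanders before/after
a=load("top0.pkl")["img"].astype(int);b=load("top13.pkl")["img"].astype(int)
d=np.abs(a-b).max(-1)
for n,x0,y0,x1,y1 in(("wax",170,178,195,206),("bell",250,135,275,162),("gauge",335,115,385,168),("bumper",162,242,213,280)): print(n,(d[y0:y1,x0:x1]>40).mean().round(3))
cv2.imwrite("pics/tf.png",load("top13.pkl")["img"])
E
```

```text
t 24.0 q [-0.902  0.188  1.582  0.194  1.551 -0.759] p [ 0.4865 -0.3472  0.238 ] op 0.0894 F [ 0.5 -0.4 -0.4]
[[ 0.043  0.158  0.986]
 [ 0.256  0.953 -0.164]
 [-0.966  0.26   0.001]]
n in tool [-0.865  0.501  0.001] ax in tool [-0.501 -0.865 -0.   ] cx [ 0.001 -0.     1.   ]
final from here shift [ 0.1881  0.0014 -0.    ] turn [ 0.0005  0.0006 -0.0013] |0.188 m, 0.1 deg|
offset along ax,n,cx 0.0954 0.1621 -0.0001
scene13.pkl purple 529 ax [-0.0006  0.0011  0.0374  0.076   0.0839] n [-0.0226  0.0159  0.0266] cx [-0.0148  0.0186  0.0291]
scene13.pkl blue 114 ax [-0.0112 -0.0107 -0.0087  0.0007  0.0019] n [-0.0196 -0.0023  0.0089] cx [-0.0136  0.01    0.0282]
scene13.pkl white 121 ax [0.0836 0.0846 0.0964 0.1088 0.1096] n [-0.0034  0.0172  0.025 ] cx [-0.0121  0.0155  0.0269]
wrist13.pkl purple 3837 ax [0.004  0.0078 0.0465 0.0816 0.0842] n [0.005  0.0219 0.0263] cx [-0.0237  0.0006  0.0252]
wrist13.pkl blue 180 ax [-0.0072 -0.0069 -0.0049 -0.0019  0.0026] n [-0.0007  0.0079  0.022 ] cx [-0.0238  0.0013  0.0265]
wrist13.pkl white 1405 ax [0.0865 0.0878 0.1012 0.1117 0.1118] n [-0.0181  0.0193  0.0241] cx [-0.0223  0.0006  0.0237]
top13.pkl purple 659 ax [0.0043 0.0079 0.045  0.0816 0.0855] n [-0.0007  0.0208  0.0292] cx [-0.0235 -0.0004  0.0254]
top13.pkl blue 45 ax [-0.0058 -0.0056 -0.0029 -0.0003 -0.    ] n [-0.0022  0.0074  0.0136] cx [-0.023   0.0011  0.025 ]
top13.pkl white 162 ax [0.0877 0.0891 0.1002 0.1115 0.1128] n [0.0091 0.0202 0.0271] cx [-0.0192 -0.0013  0.0182]
wax 0.01
bell 0.0
gauge 0.0
bumper 0.0
```

View pics/scene13.png

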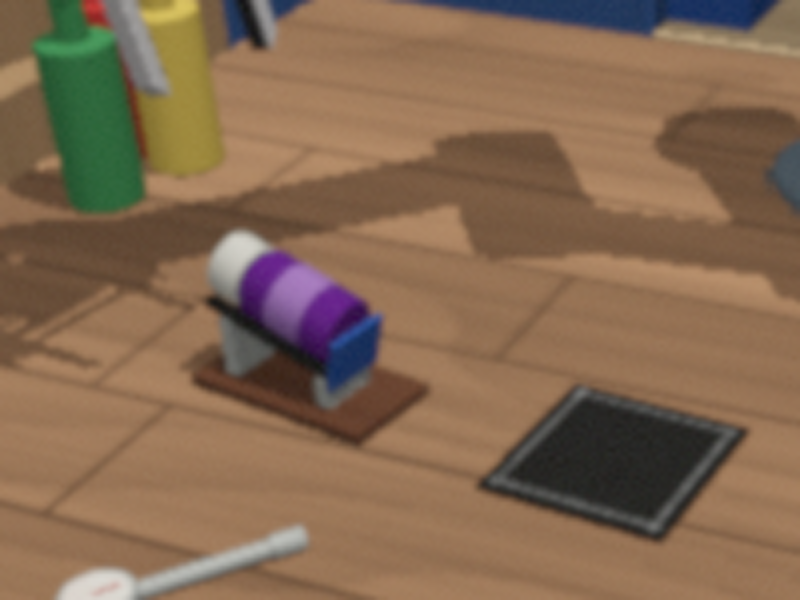

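View pics/tf.png

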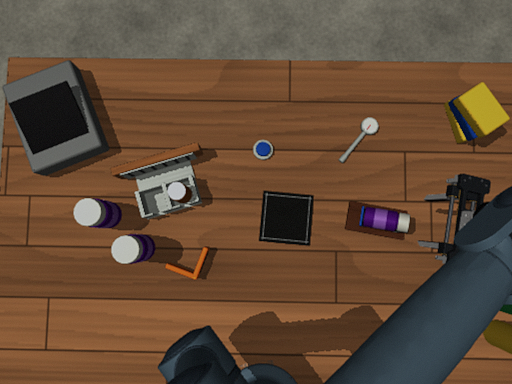

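The jar lies in the cradle (top pixel (385,219)) with its base 2–4 mm from the stop and its lid top about 111 mm up the slope from the stop. The axis is within 1 mm sideways. The bystanders look unchanged and the arm is clear. Handing in.

```bash
python3 -c "
from bench import manip
print(manip.close_job())"
```

```text
the job is handed in; nothing more can be done
None
```

The jar is lying on its side in the cradle, base at the blue stop and white lid at the raised end. I handed the job in at about 24 s of the 61 s allowed; the hand-in gives no verdict.

**What I did:** I lifted the 48 mm-lidded jar from the rack by its lid at 15 N. I stood it on the mat, let go and backed off. I then took a fresh tilted hold on the glass at 18 N and turned it. I lowered it onto the rods in 1 mm steps until the wrist felt about 9 N, eased back, opened and withdrew.

**Last checks:**
- **Cradle fit:** the jar rests on both rods, with its base 2–4 mm from my estimate of the seat. The lid top is about 111 mm up the slope (110 wanted), and the axis is within about 1 mm sideways.
- **Bystanders:** the bell, gauge, bumper and amber bottle look unchanged between the first and last top pictures.
- **Robot:** the gripper is clear and the wrist force reads about 0.

**What disagreed:** the three cameras differed by about 2–5 mm on the jar's position while it stood on the mat. I used the top camera there, and the fresh hold fitted it. I had no direct reading of the jar's contact forces or exact pose, only the wrist force and the camera depth.

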